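Load the glue press and draw its four screws down crisscross

ROBOT

A 6-joint arm with a two-finger parallel gripper is mounted at the origin on the work surface; the furniture and walls round the work are solid. World frame = base frame: x ahead of the robot, y to its left, z up, the work surface at z = 0. Lengths are in mm, angles in rad, forces in N, time in s.
With the tool pointing down it reaches from about 275 to 750 mm from the base axis. Payload 10.2 kg.
Tool frame: the origin (TCP) lies at the very end of the fingers, on their centre line; the grasp point (between the pads) lies 19 mm behind it; z points along the fingers, y is the line along which they close (so a half turn about z gives the same grasp; the last joint's range is limited). The gripper opens to 85 mm and grips with 20 to 120 N. Pads are 22 mm wide; open, the fingers measure 114 mm over their backs; the gripper's body (76 mm by 85 mm) begins 54 mm behind the grasp point. The pads swing forward as they close: fully open they stand 13 mm farther back than shut.
Start: joints at [0.901, 0.313, 1.498, -0, 1.331, -0.223], TCP at [226.856, 473.463, 231.294] pointing down, gripper open.
Joint ranges: [-2.94, 2.94], [-0.97, 2.17], [0.19, 2.56], [-1.23, 4.37], [0.02, 3.11], [-2.88, 2.88]. Speed limits (rad/s): [2.39, 2.39, 3.01, 3.14, 3.14, 3.14].

INTERFACE

Orientations are given as a unit quaternion [w, x, y, z].
In Python, from rig import ctrl gives the robot as it stands.
- The arm moves only by the tool step_arm, never from a script. Its argument "increments" is a list of rows, each a list of 3 entries, a list of its own where there are three numbers: the shift along the tool's x, y, z in cm, then the turn, a rotation vector about the tool's x, y, z in degrees, then the opening in per cent of the stroke, from 0 (shut) to 100 (fully open). A call has 1 to 8 rows; each row is the pose to reach, as a shift and turn from the pose commanded when the call began, along the tool's axes at that moment; what a row does not reach only later rows make up. A row lasts 1/8 s, in which the tool goes at most 62.5 mm and 10.7 degrees, less where a joint would pass 70% of its speed; a pose out of reach is approached as far as the arm can. A call with a gripper value outside its range is refused whole. The fingers move at their own pace and stop on an object; "squeeze" is the grip in N (left out, the last holds). Time passes only in rows, so rows that repeat a pose let the fingers close. It gives the time, the measured TCP pose, the force, the opening and the grip force at its end, in the units of the state.
- ctrl.sense(): the state, without advancing time (a new reading comes with each control period).
- ctrl.capture(name): name is "scene" or "top"; returns a dict with "img" (420x560x3 uint8, red, green, blue), "fx", "fy", "cx", "cy" (pixels), "extrinsics" (4x4, takes a point from camera to world coordinates). Camera axes: x right, y down, z forward; pixel columns grow to the right and rows downward; lengths in mm; the calibration is good to about 2 mm. A picture is of the moment at which its call begins. There is no depth.
- ctrl.finish_job(): hands the job in; it is judged then, once.
The state is a dict: "time_s": time; "joints": joint angles; "dq": joint speeds; "tau": joint torques, N m; "eef_pos": TCP position; "ee_rot": TCP orientation; "force": force on the tool from outside, world axes, zero at the start; "wrist_torque": the same for the moment, N m; "grip_width": opening from 0.0 (shut) to 1.0 (fully open); "grip_force": force on a finger pad.
Only numpy, scipy, OpenCV 4.12 (cv2) and the standard library are available. Lean on these libraries where they do the work, as an engineer would, in place of code of your own. Each camera call takes 0.05 s, during which the arm holds its last target. There are 200 camera calls.

TASK

Load the brown glued-up handle blanks, however many there are, flat and side by side into the tray of the glue press while the tray is still locked in its loading position; then pull up the lock plunger, twist it so that it stays parked in its raised side notch, and slide the tray fully home under the platen. Bring the platen down evenly with the four T-bar screws, crisscross and in two rounds: corner, opposite corner, then the other two, about a quarter turn clockwise each; then round again in crisscross order, each screw to its stop. Leave the plunger parked.

Things in the scene. Friction and masses are not known exactly. Their poses are not given: they have to be found in the camera images.
- press: grey bench press, bolted down. Origin on the bench midway between its four screws; +x away from the robot, +y (robot's left) is where the tray draws out; yaw within 0.1 rad. Base 236 mm in x, y -105 to +300, 14 high. Head plate x +-118, y +-79, top at 114, nuts to 128 mm, on four columns; the platen (x +-78, y +-75) hangs under it, 3 mm above blanks in the tray while the screws are slack
- blank_1_mid (a point): centre of a brown wood handle blank, a plain bar 32 x 140 x 22 mm (its own y along the 140, x across the 32, z up), 40 to 80 g, lying flat on the bench to the left of the press at the start, so its centre is 11 mm above what it lies on. There are two or three of them; an absent one reads None
- blank_2_mid (a point): centre of a brown wood handle blank, a plain bar 32 x 140 x 22 mm (its own y along the 140, x across the 32, z up), 40 to 80 g, lying flat on the bench to the left of the press at the start, so its centre is 11 mm above what it lies on. There are two or three of them; an absent one reads None
- blank_3_mid (a point): centre of a brown wood handle blank, a plain bar 32 x 140 x 22 mm (its own y along the 140, x across the 32, z up), 40 to 80 g, lying flat on the bench to the left of the press at the start, so its centre is 11 mm above what it lies on. There are two or three of them; an absent one reads None
- tray_floor (a point): middle of the steel tray's floor, on its upper face, 34 mm above the bench; axes parallel to the press's; moves with the tray. Within the 6 mm high rim it is 156 mm in x by 150 mm in y, so blanks lie with their length along y; three fit with 27 mm gaps at x = -59, 0 and +59 mm
- tray (a joint): slide of the tray, m: 0 drawn out to load (its middle 170 mm in press +y from the middle of the screws), 0.170 fully home under the platen; grows along press -y; needs about 2 N. Locked at 0 until the plunger is raised
- tray_handle (a point): grip point of the upright dark wooden handle post on the tray's tongue: 14 mm in x, 22 mm in y, its top 50 mm above the tray's floor and this point 10 mm below the top. 45 mm in x and 112 mm in y from tray_floor; 90 mm in x from the plunger
- plunger_bar (a point): middle of the black T-bar on top of the lock plunger (bar 42 mm along its own x, 10 mm thick in its own y, 14 mm high), an upright index plunger at press x -45, y +278 mm; 105.5 mm above the bench when locked. Turns and rises with the bar
- lock_pull (a joint): height of the plunger, m: 0 locked (pin through the tray's tongue), 0.026 highest; a spring pulls it down with 5 to 8 N. Its cross pin rides on a slotted collar: above about 0.017 it can be twisted out of the deep slot, and let down again it rests at about 0.012 in the shallow side notch, its pin clear of the tray
- lock_twist (a joint): twist of the plunger's T-bar, rad, growing anticlockwise seen from above: 0 locked, with the bar along press x; the shallow notch is at 1.4 (self-centring within about 0.35 of it); end of its travel 1.75
- bar_a (a point): middle of the T-bar of screw a, near the robot, on the tray's loading side (press x -56, y +48 mm); bar 48 mm along its own x, 12 mm thick in its own y, 18 mm high, its middle 145 mm above the bench when slack. Going round, the screws are a, b, c, d: a is opposite c, b is opposite d. Turns and sinks with the screw
- bar_b (a point): middle of the T-bar of screw b, far from the robot, on the loading side (x +56, y +48); bar 48 mm along its own x, 12 mm thick in its own y, 18 mm high, its middle 145 mm above the bench when slack. Going round, the screws are a, b, c, d: a is opposite c, b is opposite d. Turns and sinks with the screw
- bar_c (a point): middle of the T-bar of screw c, far, on the side away from the loading place (x +56, y -48); bar 48 mm along its own x, 12 mm thick in its own y, 18 mm high, its middle 145 mm above the bench when slack. Going round, the screws are a, b, c, d: a is opposite c, b is opposite d. Turns and sinks with the screw
- bar_d (a point): middle of the T-bar of screw d, near, on the side away from the loading place (x -56, y -48); bar 48 mm along its own x, 12 mm thick in its own y, 18 mm high, its middle 145 mm above the bench when slack. Going round, the screws are a, b, c, d: a is opposite c, b is opposite d. Turns and sinks with the screw
- knob_a (a joint): turn of screw a, rad, growing clockwise seen from above (tightening): 0 to 0.15 at the start, slack, 3.0 at the stop, when it is tight; at 0 its bar lies along press x. It stays where it is left (friction 0.16 N m) and sinks 1.27 mm per rad; the platen meets the blanks at about 2.2
- knob_b (a joint): turn of screw b, rad, growing clockwise seen from above (tightening): 0 to 0.15 at the start, slack, 3.0 at the stop, when it is tight; at 0 its bar lies along press x. It stays where it is left (friction 0.16 N m) and sinks 1.27 mm per rad; the platen meets the blanks at about 2.2
- knob_c (a joint): turn of screw c, rad, growing clockwise seen from above (tightening): 0 to 0.15 at the start, slack, 3.0 at the stop, when it is tight; at 0 its bar lies along press x. It stays where it is left (friction 0.16 N m) and sinks 1.27 mm per rad; the platen meets the blanks at about 2.2
- knob_d (a joint): turn of screw d, rad, growing clockwise seen from above (tightening): 0 to 0.15 at the start, slack, 3.0 at the stop, when it is tight; at 0 its bar lies along press x. It stays where it is left (friction 0.16 N m) and sinks 1.27 mm per rad; the platen meets the blanks at about 2.2
- platen: the steel platen of the press, 156 x 150 x 16 mm, held up by springs against the tips of the four screws, which push it down; origin in the middle of its lower face

How it is judged (in metres and radians):
On the way, in this order (a step that is already met when the one before it is completed fails the run):
1. every blank lies flat inside the tray, the tray still out and locked (x of blank_1_mid in the frame of tray_floor between -0.065 and 0.065 m and y of blank_1_mid in the frame of tray_floor between -0.012 and 0.012 m and z of blank_1_mid in the frame of tray_floor between 0.006 and 0.014 m and angle between each of blank_1_mid, blank_2_mid, blank_3_mid's own z axis and vertical below 0.06 rad and x of blank_2_mid in the frame of tray_floor between -0.065 and 0.065 m and y of blank_2_mid in the frame of tray_floor between -0.012 and 0.012 m and z of blank_2_mid in the frame of tray_floor between 0.006 and 0.014 m and x of blank_3_mid in the frame of tray_floor between -0.065 and 0.065 m and y of blank_3_mid in the frame of tray_floor between -0.012 and 0.012 m and z of blank_3_mid in the frame of tray_floor between 0.006 and 0.014 m and value of joint tray below 0.008 m and value of joint lock_pull below 0.004 m), for 0.3 s.
2. the plunger is raised and rests parked in its side notch (value of joint lock_pull between 0.009 and 0.0165 m and value of joint lock_twist above 1 rad), for 0.4 s.
3. the tray is fully home under the platen (value of joint tray above 0.166 m), for 0.3 s.
4. first round done: all four screws turned about a quarter turn, none yet beyond (value of joint knob_a between 0.95 and 2.15 rad and value of joint knob_b between 0.95 and 2.15 rad and value of joint knob_c between 0.95 and 2.15 rad and value of joint knob_d between 0.95 and 2.15 rad), for 0.2 s.
5. second round done: all four screws at their stops (value of joint each of knob_a, knob_b, knob_c, knob_d above 2.75 rad), for 0.2 s.
At the end, for the whole second after the job is handed in: all four screws within 0.25 rad of their stops; tray within 4 mm of home; plunger parked (raised 9 to 16.5 mm, twisted over 1 rad); every blank present flat in the tray (within 65 mm in x, 12 mm in y of its middle, 6 to 14 mm above its floor) and pressed by the platen with over 10 N (all of step 2 and all of step 5 and value of joint tray above 0.166 m and x of blank_1_mid in the frame of tray_floor between -0.065 and 0.065 m and y of blank_1_mid in the frame of tray_floor between -0.012 and 0.012 m and z of blank_1_mid in the frame of tray_floor between 0.006 and 0.014 m and angle between each of blank_1_mid, blank_2_mid, blank_3_mid's own z axis and vertical below 0.06 rad and x of blank_2_mid in the frame of tray_floor between -0.065 and 0.065 m and y of blank_2_mid in the frame of tray_floor between -0.012 and 0.012 m and z of blank_2_mid in the frame of tray_floor between 0.006 and 0.014 m and x of blank_3_mid in the frame of tray_floor between -0.065 and 0.065 m and y of blank_3_mid in the frame of tray_floor between -0.012 and 0.012 m and z of blank_3_mid in the frame of tray_floor between 0.006 and 0.014 m and contact force between platen and blank_1 above 10 N and contact force between platen and blank_2 above 10 N and contact force between platen and blank_3 above 10 N); the robot touches nothing.
It fails at once if a screw is driven on into the second round while another has not had its first (value of joint any of knob_a, knob_b, knob_c, knob_d above 2.15 rad and value of joint any of knob_a, knob_b, knob_c, knob_d below 0.9 rad).
It fails at once if in the first round two neighbouring screws are done one after the other, instead of a corner and its opposite ((value of joint each of knob_a, knob_b above 0.75 rad and value of joint each of knob_c, knob_d below 0.4 rad) or (value of joint each of knob_b, knob_c above 0.75 rad and value of joint each of knob_a, knob_d below 0.4 rad) or (value of joint each of knob_c, knob_d above 0.75 rad and value of joint each of knob_a, knob_b below 0.4 rad) or (value of joint each of knob_d, knob_a above 0.75 rad and value of joint each of knob_b, knob_c below 0.4 rad)).
It fails at once if in the second round two neighbouring screws are done one after the other, instead of a corner and its opposite ((value of joint each of knob_a, knob_b above 2.5 rad and value of joint each of knob_c, knob_d below 2.15 rad) or (value of joint each of knob_b, knob_c above 2.5 rad and value of joint each of knob_a, knob_d below 2.15 rad) or (value of joint each of knob_c, knob_d above 2.5 rad and value of joint each of knob_a, knob_b below 2.15 rad) or (value of joint each of knob_d, knob_a above 2.5 rad and value of joint each of knob_b, knob_c below 2.15 rad)).
Of blank_1, blank_2, blank_3 only 2 to 3 are there at a start; the rules pass over those that are not, and their reading is None.
At some moment in a run one of blank_1, blank_2, blank_3 may be knocked a few centimetres aside while the robot is not near it.
Once in a run the grip may slacken for a moment while it holds something.
It also fails if it takes over 210 s, if anything falls off the work surface, if the arm or the gripper's body presses on something with over 40 N, if the wrist force passes 120 N, or if a joint passes its speed limit or range.

## Working session

There is one attempt and no reset: what is moved stays moved. The work goes in short steps, Python scripts to look and compute and a tool call to move; the robot and the scene stay as the last step left them, time stands still between calls to the robot, and variables do not carry over. Pictures are saved under pics/ and viewed, at most 17 in all, crops included, and the job is handed in when it is done.

Besides the shell and the picture viewer there is one more tool, called after ">>>" in YAML: its name, and indented under it one key for each argument. step_arm: Moves the arm, as the interface text tells. Its arguments: {"type":"object","properties":{"increments":{"type":"array"},"squeeze":{"type":"number"}},"required":["increments"]}

```bash
ls; mkdir -p pics; python3 - <<'E'
from rig import ctrl
import cv2,numpy as np
print(ctrl.sense())
for n in("scene","top"):
    c=ctrl.capture(n); print(n,c["fx"],c["fy"],c["cx"],c["cy"],np.round(c["extrinsics"],4).tolist())
    cv2.imwrite(f"pics/{n}0.png",c["img"][:,:,::-1])
E
```

```text
pics
{'time_s': 0.0, 'joints': array([ 9.00610725e-01,  3.13461808e-01,  1.49848130e+00,  2.48801615e-05,
        1.33097780e+00, -2.23367146e-01]), 'dq': array([-7.66335153e-04, -2.38599614e-03, -4.23263405e-06, -3.22107967e-04,
       -2.41550294e-04, -1.60644513e-03]), 'tau': array([-9.93792710e-04, -4.12267792e+01, -2.59744477e+01, -1.90213964e-04,
        4.16349736e-03,  1.59654468e-05]), 'eef_pos': array([226.6717018 , 473.24963218, 230.71238601]), 'ee_rot': array([-2.97838928e-04,  2.21558246e-01,  9.75146913e-01, -5.93718443e-04]), 'force': array([-0.31161229,  0.048499  ,  0.27532319]), 'wrist_torque': array([ 0.01547039, -0.05534651, -0.02981761]), 'grip_force': 0.0, 'grip_width': 1.0016259793446538}
scene 393.4108118813553 393.4108118813553 281.7599500596239 205.5143604184487 [[0.883, -0.2829, 0.3746, 219.6701], [-0.4693, -0.5532, 0.6883, -638.0129], [0.0125, -0.7835, -0.6212, 692.6975], [0.0, 0.0, 0.0, 1.0]]
top 453.39963157030985 453.39963157030985 281.6082797646843 208.11930346745015 [[0.0253, -0.9895, 0.1424, 439.3185], [-0.9997, -0.0241, 0.0099, 1.8169], [-0.0064, -0.1426, -0.9898, 1237.3482], [0.0, 0.0, 0.0, 1.0]]
```

View pics/scene0.png

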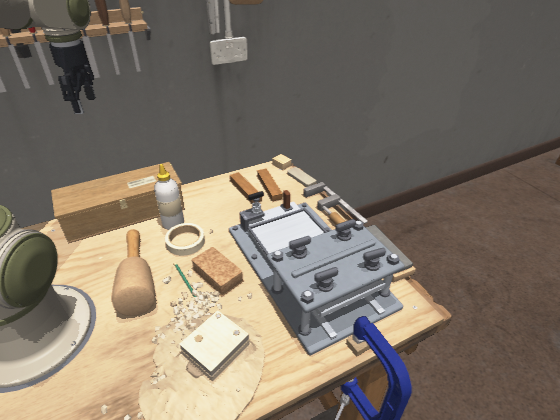

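View pics/top0.png

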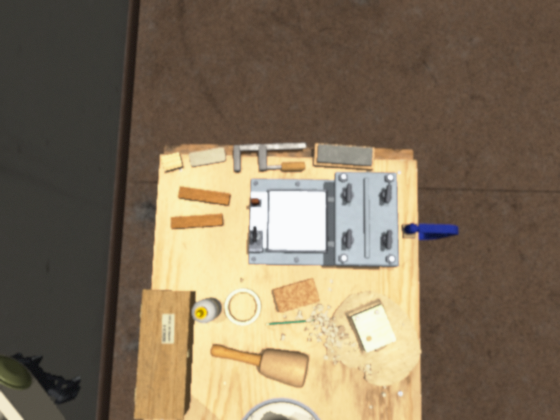

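The top view shows two brown blanks at about (204,196) and (197,221), the tray at (297,222), the head at (366,220), the plunger at (256,238) and the handle at (255,202). I'll zoom in for detail.

```bash
cat > h.py <<'E'
from rig import ctrl
import cv2,numpy as np
def cap(n):
    c=ctrl.capture(n); return c
def ray(c,u,v,z):
    E=c["extrinsics"]; d=E[:3,:3]@np.array([(u-c["cx"])/c["fx"],(v-c["cy"])/c["fy"],1]); o=E[:3,3]
    return o+d*(z-o[2])/d[2]
def proj(c,p):
    E=c["extrinsics"]; q=E[:3,:3].T@(np.array(p,float)-E[:3,3]); return np.array([c["fx"]*q[0]/q[2]+c["cx"],c["fy"]*q[1]/q[2]+c["cy"]])
def blobs(c,lo,hi,box,amin=30):
    h=cv2.cvtColor(c["img"],cv2.COLOR_RGB2HSV); m=cv2.inRange(h,np.array(lo),np.array(hi))
    k=np.zeros_like(m); x0,y0,x1,y1=box; k[y0:y1,x0:x1]=m[y0:y1,x0:x1]
    k=cv2.morphologyEx(k,cv2.MORPH_OPEN,np.ones((2,2)))
    cs,_=cv2.findContours(k,cv2.RETR_EXTERNAL,cv2.CHAIN_APPROX_NONE)
    return [q for q in cs if cv2.contourArea(q)>amin]
def crop(c,box,s,name):
    x0,y0,x1,y1=box; cv2.imwrite(name,cv2.resize(c["img"][y0:y1,x0:x1,::-1],None,fx=s,fy=s,interpolation=cv2.INTER_CUBIC))
E
python3 - <<'E'
from h import *
c=cap("top")
crop(c,(155,145,415,275),3,"pics/topc.png")
h=cv2.cvtColor(c["img"],cv2.COLOR_RGB2HSV)
for u,v in((204,196),(197,221),(180,245),(255,202)): print(h[v,u])
for q in blobs(c,(5,140,70),(16,255,200),(160,170,245,240)):
    (r)=cv2.minAreaRect(q); print(r, [ray(c,*p,22)[:2].round(1).tolist() for p in cv2.boxPoints(r)], ray(c,*r[0],22).round(1))
s=cap("scene"); crop(s,(215,145,415,350),3,"pics/scc.png")
hs=cv2.cvtColor(s["img"],cv2.COLOR_RGB2HSV); print(hs[186,245],hs[183,268])
for q in blobs(s,(5,140,70),(16,255,200),(225,160,300,205)):
    (r)=cv2.minAreaRect(q); print(r, ray(s,*r[0],18).round(1))
E
```

```text
[ 15 165 205]
[ 15 165 207]
[ 24  71 251]
[ 11 168 108]
((183.5, 225.5), (5.0, 21.0), 90.0) [[566.5, 306.1], [567.9, 249.3], [554.3, 248.6], [552.9, 305.3]] [560.4 277.3  22. ]
[ 14 141 190] [ 14 139 193]
```

View pics/topc.png

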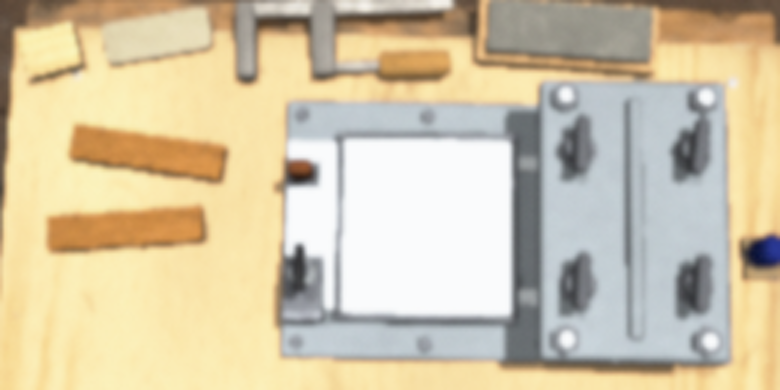

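View pics/scc.png

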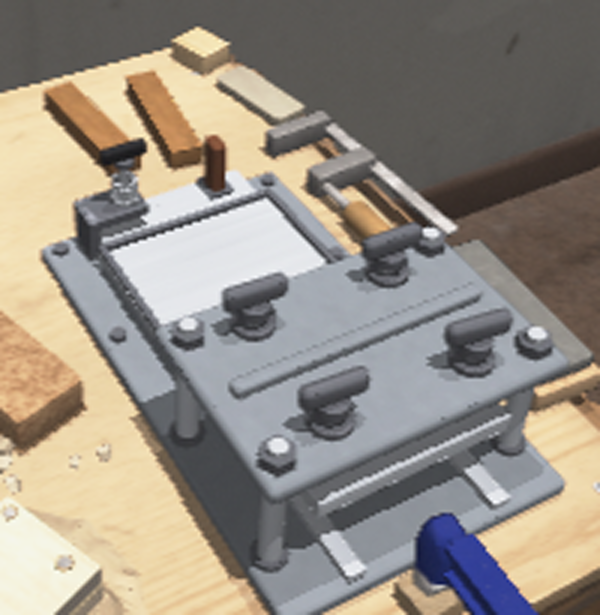

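Both views show exactly two blanks. The crop gives usable corners: base at crop (288,102) and (282,355), and head plate at (540,83), (725,83), (728,362) and (540,360). Next I'll fit the press pose from these.

```bash
cat >> h.py <<'E'
def P(p,pose):
    x,y,t=pose; return np.array([x+np.cos(t)*p[0]-np.sin(t)*p[1],y+np.sin(t)*p[0]+np.cos(t)*p[1],p[2]])
E
python3 - <<'E'
from h import *
from scipy.optimize import least_squares
c=cap("top"); s=cap("scene")
T=lambda u,v:(155+u/3,145+v/3); S=lambda u,v:(215+u/3,145+v/3)
obs=[(c,(118,300,14),T(288,102)),(c,(-118,300,14),T(282,356)),(c,(118,79,114),T(540,83)),(c,(118,-79,114),T(725,83)),(c,(-118,-79,114),T(728,362)),(c,(-118,79,114),T(540,360)),
(c,(76.,225,40),T(0,0))][:6]
o2=[(s,(-118,-79,114),S(272,500)),(s,(118,-79,114),S(592,360)),(s,(45,282,84),S(214,138)),(s,(-56,48,150),S(255,288)),(s,(56,48,150),S(393,240)),(s,(56,-48,150),S(478,325)),(s,(-56,-48,150),S(334,383))]
def f(p,o): return np.concatenate([proj(k,P(q,p))-uv for k,q,uv in o])
for o in(obs,o2,obs+o2):
    r=least_squares(f,[500,-200,0],args=(o,),loss="soft_l1",x_scale=[1,1,.01]); print(r.x.round(3),r.fun.round(1).reshape(-1,2).tolist())
pose=r.x; np.save("pose.npy",pose)
for b in blobs(c,(11,120,120),(18,255,230),(160,170,235,235)):
    r=cv2.minAreaRect(b); print(r,[ray(c,*p,20)[:2].round(1).tolist() for p in cv2.boxPoints(r)])
for b in blobs(s,(9,110,90),(18,255,230),(225,160,300,205)):
    r=cv2.minAreaRect(b); print(cv2.contourArea(b),[ray(s,*p,22)[:2].round(1).tolist() for p in cv2.boxPoints(r)])
for n,q in dict(handle=(45,282,74),plung=(-45,278,105.5),tray=(0,170,34),a=(-56,48,145),b=(56,48,145),c=(56,-48,145),d=(-56,-48,145)).items(): print(n,P(q,pose).round(1),((proj(c,P(q,pose))-[155,145])*3).round())
E
```

```text
[ 5.80845e+02 -1.99146e+02  8.00000e-03] [[-0.5, -0.7], [-0.9, 0.9], [-0.2, -1.3], [0.7, -0.4], [1.6, 0.7], [-0.2, 0.3]]
[ 5.81953e+02 -2.02035e+02  8.00000e-03] [[-0.2, -0.4], [-5.7, 0.2], [0.3, 1.1], [0.0, 0.2], [-0.1, -0.9], [0.7, -0.4], [0.4, 0.8]]
[ 5.81842e+02 -2.00926e+02  9.00000e-03] [[0.1, -1.0], [-0.1, 0.7], [0.5, -1.6], [1.3, -0.8], [2.3, 0.3], [0.6, -0.0], [-0.5, -0.8], [-6.2, -0.2], [-0.0, 0.9], [-0.3, -0.1], [-0.5, -1.2], [0.3, -0.7], [0.1, 0.4]]
((197.48902893066406, 221.81886291503906), (12.220001220703125, 51.63253402709961), 86.53176879882812) [[582.1, 312.0], [594.1, 172.7], [560.9, 169.2], [549.1, 308.0]]
((204.77999877929688, 196.5399932861328), (51.47736740112305, 12.162235260009766), 8.130102157592773) [[632.9, 295.7], [666.4, 292.9], [649.6, 152.6], [616.3, 155.9]]
223.0 [[552.5, 299.9], [581.4, 322.0], [592.7, 191.1], [565.6, 173.1]]
292.5 [[638.8, 287.3], [680.5, 299.2], [647.1, 132.5], [610.2, 124.7]]
handle [624.2  81.5  74. ] [302. 168.]
plung [534.2  76.6 105.5] [302. 268.]
tray [580.2 -30.9  34. ] [429. 226.]
a [ 525.4 -153.5  145. ] [585. 282.]
b [ 637.4 -152.4  145. ] [584. 145.]
c [ 638.3 -248.4  145. ] [702. 146.]
d [ 526.3 -249.5  145. ] [704. 284.]
```

```bash
cat >> h.py <<'E'
def go(*tg):
    # tg: (x,y,z,yawdeg of tool y from world x) ; prints increments from current pose (tool pointing down)
    from scipy.spatial.transform import Rotation as R
    s=ctrl.sense(); q=s["ee_rot"]; M=R.from_quat([q[1],q[2],q[3],q[0]]).as_matrix(); p=s["eef_pos"]
    yaw=np.degrees(np.arctan2(M[1,1],M[0,1])); print("t",round(s["time_s"],2),"at",p.round(1),"yaw",round(yaw,1),"tilt",M[:,2].round(3),"F",s["force"].round(1),"gw",round(s["grip_width"],3),round(s["grip_force"],1),"q",s["joints"].round(2))
    for x,y,z,w in tg:
        d=M.T@(np.array([x,y,z])-p)/10; print((x,y,z,w),"->",d.round(2),"turn z",round(yaw-w,1))
E
python3 -c "
from h import *
go((571.5,240.5,120,4.9))"
```

```text
t 0.3 at [226.8 473.4 231.1] yaw 64.4 tilt [-0. -0. -1.] F [ 1.1 -0.2 -0.3] gw 1.0 0.0 q [ 0.9   0.31  1.5  -0.    1.33 -0.22]
(571.5, 240.5, 120, 4.9) -> [-41.15  -6.11  11.11] turn z 59.5
```

>>> step_arm:
  increments:
    - [[-41.15,-6.1,5],[0,0,59.5],55]
    - [[-41.15,-6.1,5],[0,0,59.5],55]
    - [[-41.15,-6.1,5],[0,0,59.5],55]
    - [[-41.15,-6.1,5],[0,0,59.5],55]
    - [[-41.15,-6.1,5],[0,0,59.5],55]
    - [[-41.15,-6.1,5],[0,0,59.5],55]
    - [[-41.15,-6.1,11],[0,0,59.5],55]
    - [[-41.15,-6.1,11],[0,0,59.5],55]
  squeeze: 40

```text
time_s: 1.3
eef_pos: [571.4, 238.9, 117.8]
ee_rot: [-0.002, 0.677, 0.736, -0.002]
force: [-0.0, 0.9, 0.0]
grip_width: 0.551
grip_force: 0.0
```

```bash
python3 -c "
from h import *
go((571.5,240.5,2,4.9))
c=cap('top');crop(c,(150,160,280,260),6,'pics/g1.png')
print(proj(c,(571.5,240.5,22)))"
```

```text
t 1.3 at [571.4 238.9 117.8] yaw 4.8 tilt [-0.006 -0.001 -1.   ] F [-0.   0.9  0. ] gw 0.551 0.0 q [ 0.21  0.62  1.33 -0.    1.19  0.12]
(571.5, 240.5, 2, 4.9) -> [ 0.17  0.09 11.58] turn z -0.1
[197.33621289 221.74225046]
```

View pics/g1.png

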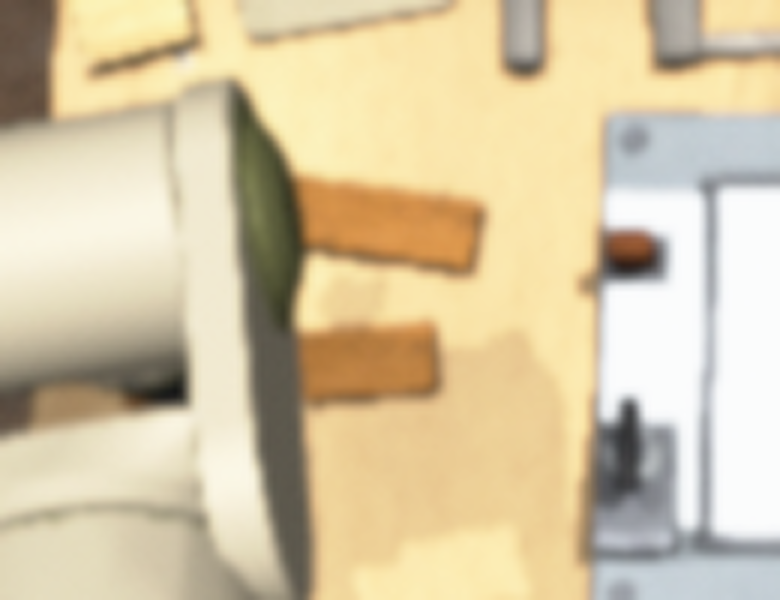

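The blanks haven't moved; the near one's right end is at crop (437,360). Descending to grasp it.

>>> step_arm:
  increments:
    - [[0,0,6],[0,0,0],55]
    - [[0,0,10],[0,0,0],55]
    - [[0,0,11.7],[0,0,0],55]
    - [[0,0,11.7],[0,0,0],55]
    - [[0,0,11.7],[0,0,0],20]
    - [[0,0,11.7],[0,0,0],20]
    - [[0,0,11.7],[0,0,0],20]
    - [[0,0,11.7],[0,0,0],20]
  squeeze: 60

```text
time_s: 2.35
eef_pos: [573.0, 241.2, 6.9]
ee_rot: [0.001, 0.676, 0.737, 0.002]
force: [-0.5, -0.0, 7.1]
grip_width: 0.36
grip_force: 61.4
```

```bash
python3 -c "
from h import *
go((544.3,-31.2,37,0.5))"
```

```text
t 2.35 at [573.  241.2   6.9] yaw 4.9 tilt [ 0.004  0.001 -1.   ] F [-0.5 -0.   7.1] gw 0.36 61.4 q [0.21 0.76 1.41 0.   0.97 0.12]
(544.3, -31.2, 37, 0.5) -> [-26.89  -5.17  -3.05] turn z 4.4
```

>>> step_arm:
  increments:
    - [[0,0,-5],[0,0,0],20]
    - [[0,0,-10],[0,0,0],20]
    - [[0,0,-15],[0,0,1],20]
    - [[-5,-1,-15],[0,0,4.4],20]
    - [[-10,-2,-15],[0,0,4.4],20]
    - [[-15,-3,-15],[0,0,4.4],20]
    - [[-20,-4,-15],[0,0,4.4],20]
    - [[-25,-5,-15],[0,0,4.4],20]

```text
time_s: 3.35
eef_pos: [543.0, -14.3, 155.7]
ee_rot: [0.001, 0.704, 0.71, 0.001]
force: [1.0, 0.4, -0.9]
grip_width: 0.359
grip_force: 60.5
```

```bash
python3 -c "
from h import *
go((544.3,-31.2,39,0.5))"
```

```text
t 3.35 at [543.  -14.3 155.7] yaw 0.5 tilt [ 0.002 -0.001 -1.   ] F [ 1.   0.4 -0.9] gw 0.359 60.5 q [-0.24  0.42  1.55  0.    1.17 -0.25]
(544.3, -31.2, 39, 0.5) -> [-1.68  0.08 11.67] turn z 0.0
```

>>> step_arm:
  increments:
    - [[-1.75,0.1,0],[0,0,0],20]
    - [[-1.75,0.1,5],[0,0,0],20]
    - [[-1.75,0.1,9],[0,0,0],20]
    - [[-1.75,0.1,11],[0,0,0],20]
    - [[-1.75,0.1,11.6],[0,0,0],20]
    - [[-1.75,0.1,11.6],[0,0,0],20]

```text
time_s: 4.1
eef_pos: [544.0, -29.6, 40.8]
ee_rot: [-0.0, 0.704, 0.711, -0.001]
force: [-14.2, -0.2, 20.5]
grip_width: 0.361
grip_force: 63.1
```

```bash
python3 -c "
from h import *
go((544.3,-31.2,39,0.5))"
```

```text
t 4.1 at [544.  -29.6  40.8] yaw 0.6 tilt [-0.001 -0.    -1.   ] F [-14.2  -0.2  20.5] gw 0.361 63.1 q [-0.27  0.58  1.64 -0.    0.92 -0.28]
(544.3, -31.2, 39, 0.5) -> [-0.16  0.03  0.18] turn z 0.1
```

>>> step_arm:
  increments:
    - [[0,0,-0.2],[0,0,0],52]
    - [[0,0,-0.2],[0,0,0],52]
    - [[0,0,-0.3],[0,0,0],52]
    - [[0,0,-5],[0,0,0],52]
    - [[0,0,-10],[0,0,0],52]
    - [[4,2,-11],[0,0,3],55]
    - [[10,5,-11],[0,0,7],55]
    - [[16,8,-11],[0,0,7],55]

```text
time_s: 5.1
eef_pos: [619.6, 123.9, 148.6]
ee_rot: [0.0, 0.747, 0.665, 0.0]
force: [0.6, -0.9, 0.1]
grip_width: 0.547
grip_force: 0.0
```

```bash
cat > bl.py <<'E'
from h import *
c=cap('top')
for b in blobs(c,(9,110,100),(18,255,235),(160,165,330,265)):
    r=cv2.minAreaRect(b); print(np.round(r[0],1),np.round(r[1],1),round(r[2],1),[ray(c,*p,22)[:2].round(0).tolist() for p in cv2.boxPoints(r)])
E
python3 bl.py; python3 - <<'E'
from h import *
go((641.3,224.3,120,-6.8)); c=cap('top'); crop(c,(150,160,350,280),4,'pics/p1.png')
E
```

```text
[297. 235.] [10. 52.] 90.0 [[554.0, 41.0], [557.0, -99.0], [531.0, -99.0], [527.0, 40.0]]
[210.5 201. ] [ 6. 17.] 90.0 [[637.0, 231.0], [638.0, 185.0], [621.0, 184.0], [620.0, 230.0]]
[293.5 169.5] [ 7. 23.] 90.0 [[731.0, 16.0], [732.0, -47.0], [713.0, -48.0], [711.0, 15.0]]
t 5.15 at [620.9 130.5 148. ] yaw -6.3 tilt [ 0.002  0.003 -1.   ] F [-0.4  6.4 -0.5] gw 0.553 0.0 q [0.02 0.62 1.25 0.   1.27 0.13]
(641.3, 224.3, 120, -6.8) -> [9.54 1.   2.83] turn z 0.5
```

View pics/p1.png

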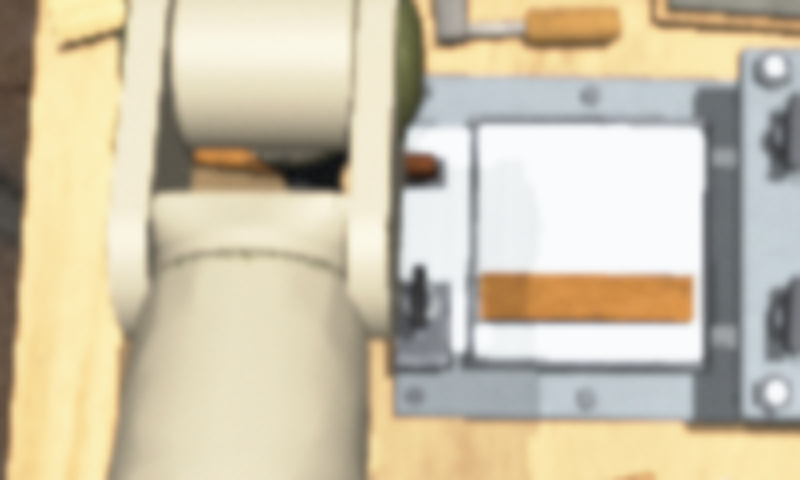

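Blank A lies centred in y within the tray, at crop (587,298). The arm hides B from the top camera, so I'll check it with the scene camera.

```bash
python3 - <<'E'
from h import *
s=cap("scene")
print([proj(s,p).round(0) for p in((649.6,152.6,22),(616.3,155.9,22),(632.9,295.7,22),(666.4,292.9,22))])
for b in blobs(s,(9,110,90),(18,255,230),(225,160,300,205)):
    r=cv2.boundingRect(b); print(r,cv2.contourArea(b))
E
```

```text
[array([282., 194.]), array([271., 196.]), array([255., 171.]), array([265., 168.])]
(259, 170, 24, 30) 258.5
```

>>> step_arm:
  increments:
    - [[5,0.9,1],[0,0,0.5],55]
    - [[9.5,0.9,2.8],[0,0,0.5],55]
    - [[9.5,0.9,2.8],[0,0,0.5],55]
    - [[9.5,0.9,2.8],[0,0,0.5],55]

```text
time_s: 5.75
eef_pos: [638.7, 214.4, 120.6]
ee_rot: [0.0, 0.749, 0.662, -0.0]
force: [0.5, -0.1, 0.4]
grip_width: 0.551
grip_force: 0.0
```

```bash
python3 -c "
from h import *
go((641.3,224.3,4,-6.8))"
```

```text
t 5.75 at [638.7 214.4 120.6] yaw -7.1 tilt [ 0. -0. -1.] F [ 0.5 -0.1  0.4] gw 0.551 0.0 q [ 0.15  0.73  1.13 -0.    1.28  0.27]
(641.3, 224.3, 4, -6.8) -> [ 1.02  0.13 11.66] turn z -0.3
```

>>> step_arm:
  increments:
    - [[1.0,0.1,4],[0,0,-0.3],55]
    - [[1.0,0.1,9],[0,0,-0.3],55]
    - [[1.0,0.1,11.6],[0,0,-0.3],55]
    - [[1.0,0.1,11.6],[0,0,-0.3],55]
    - [[1.0,0.1,11.6],[0,0,-0.3],20]
    - [[1.0,0.1,11.6],[0,0,-0.3],20]
    - [[1.0,0.1,11.6],[0,0,-0.3],20]
    - [[1.0,0.1,11.6],[0,0,-0.3],20]

```text
time_s: 6.75
eef_pos: [642.0, 225.1, 6.7]
ee_rot: [0.001, 0.747, 0.664, 0.001]
force: [-0.6, -2.2, 7.6]
grip_width: 0.359
grip_force: 62.4
```

```bash
python3 -c "
from h import *
go((616.3,-30.6,150,0.5))"
```

```text
t 6.75 at [642.  225.1   6.7] yaw -6.7 tilt [ 0.004 -0.    -1.   ] F [-0.6 -2.2  7.6] gw 0.359 62.4 q [ 0.17  0.87  1.18 -0.    1.08  0.28]
(616.3, -30.6, 150, 0.5) -> [-25.69   0.49 -14.34] turn z -7.2
```

>>> step_arm:
  increments:
    - [[0,0,-5],[0,0,0],20]
    - [[0,0,-10],[0,0,0],20]
    - [[0,0,-15],[0,0,-1],20]
    - [[-5,0.1,-15],[0,0,-4],20]
    - [[-10,0.2,-15],[0,0,-7.2],20]
    - [[-15,0.3,-15],[0,0,-7.2],20]
    - [[-20,0.4,-15],[0,0,-7.2],20]
    - [[-25,0.5,-15],[0,0,-7.2],20]

```text
time_s: 7.75
eef_pos: [616.3, -25.0, 155.2]
ee_rot: [0.001, 0.704, 0.71, 0.0]
force: [0.6, -0.5, -0.1]
grip_width: 0.355
grip_force: 61.6
```

>>> step_arm:
  increments:
    - [[-0.7,0,0],[0,0,0],20]
    - [[-0.7,0,0],[0,0,0],20]
    - [[-0.7,0,0],[0,0,0],20]

```text
time_s: 8.12
eef_pos: [616.7, -29.1, 154.5]
ee_rot: [0.0, 0.703, 0.711, 0.0]
force: [-0.3, -0.3, 0.2]
grip_width: 0.361
grip_force: 61.6
```

```bash
python3 -c "
from h import *
go((616.3,-30.6,39.5,0.5))"
```

```text
t 8.12 at [616.7 -29.1 154.5] yaw 0.6 tilt [ 0.  0. -1.] F [-0.3 -0.3  0.2] gw 0.361 61.6 q [-0.24  0.58  1.3   0.    1.26 -0.25]
(616.3, -30.6, 39.5, 0.5) -> [-0.16 -0.05 11.5 ] turn z 0.1
```

>>> step_arm:
  increments:
    - [[-0.1,0,5],[0,0,0],20]
    - [[-0.1,0,9],[0,0,0],20]
    - [[-0.1,0,11],[0,0,0],20]
    - [[-0.1,0,11.4],[0,0,0],20]
    - [[-0.1,0,11.4],[0,0,0],52]
    - [[-0.1,0,11.4],[0,0,0],52]
    - [[-0.1,0,11],[0,0,0],52]
    - [[-0.1,0,6],[0,0,0],52]

```text
time_s: 9.12
eef_pos: [615.0, -30.9, 92.2]
ee_rot: [-0.003, 0.704, 0.71, -0.002]
force: [0.4, 0.2, 0.9]
grip_width: 0.516
grip_force: 0.0
```

>>> step_arm:
  increments:
    - [[0,0,-6],[0,0,0],45]
    - [[0,-5,-10],[0,0,0],45]
    - [[0,-10,-10],[0,0,0],45]
    - [[0,-15,-10],[0,0,0],45]
    - [[5,-15,-10],[0,0,0],45]
    - [[5,-15,-10],[0,0,0],45]
    - [[5,-15,-10],[0,0,0],45]

```text
time_s: 10.0
eef_pos: [466.5, 17.0, 194.6]
ee_rot: [0.0, 0.704, 0.71, 0.0]
force: [0.8, 0.1, -0.0]
grip_width: 0.449
grip_force: 0.0
```

```bash
python3 bl.py; python3 - <<'E'
from h import *
go((534.2,76.6,150,90)); c=cap('top'); crop(c,(240,160,410,280),4.5,'pics/p2.png'); s=cap("scene"); crop(s,(225,160,335,250),6,'pics/p3.png')
E
```

```text
[304. 235.] [10. 38.] 90.0 [[555.0, 3.0], [557.0, -99.0], [531.0, -99.0], [528.0, 3.0]]
[297. 208.] [52. 10.] -0.0 [[600.0, 42.0], [628.0, 43.0], [631.0, -98.0], [604.0, -98.0]]
[293.5 169.5] [ 7. 23.] 90.0 [[731.0, 16.0], [732.0, -47.0], [713.0, -48.0], [711.0, 15.0]]
t 10.05 at [466.5  16.7 194.4] yaw 0.5 tilt [ 0. -0. -1.] F [ 0.2 -0.6 -0.5] gw 0.449 0.0 q [-0.22  0.22  1.72 -0.    1.2  -0.22]
(534.2, 76.6, 150, 90) -> [5.93 6.82 4.44] turn z -89.5
```

View pics/p2.png

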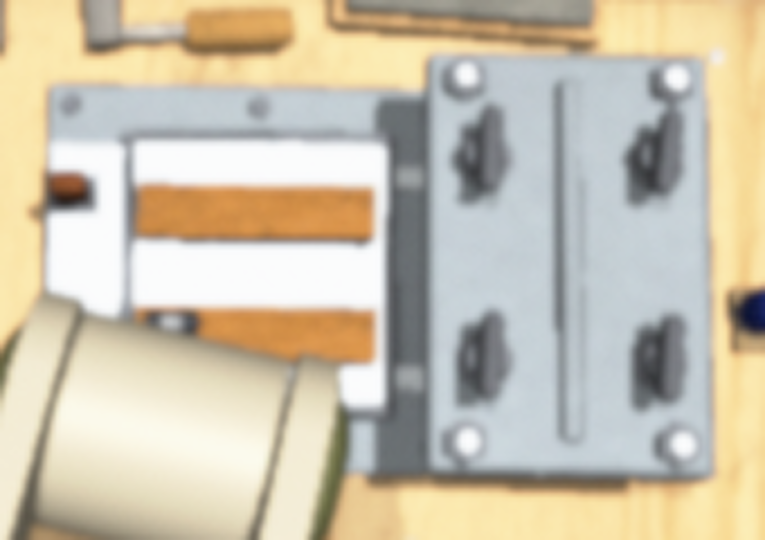

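View pics/p3.png

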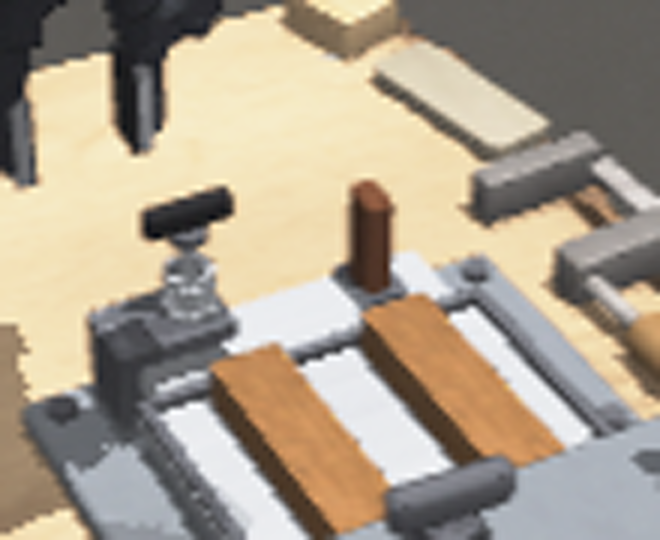

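Both blanks lie flat in the tray, in crop p2 at (255,212) and (290,335). In p3 the plunger bar is centred at (187,210). I'll refine the plunger position from both views.

```bash
python3 - <<'E'
from h import *
s=cap("scene"); c=cap("top"); pose=np.load("pose.npy")
print(ray(s,225+187/6,160+208/6,110),ray(c,150+419/4,160+295/4,110))
print(proj(s,P((-45,278,110),pose)), 225+187/6,160+208/6)
for n,q,uv in (("a",(-56,48,152),(487,357)),("b",(56,48,152),(489,150)),("c",(56,-48,152),(660,152)),("d",(-56,-48,152),(664,358))):
    print(n,P(q,pose).round(1),ray(c,240+uv[0]/4.5,160+uv[1]/4.5,152).round(1))
E
```

```text
[535.02447265  74.33682063 110.        ] [535.36122501  78.40616367 110.        ]
[255.47147514 194.25994337] 256.1666666666667 194.66666666666666
a [ 525.4 -153.5  152. ] [ 523.9 -148.6  152. ]
b [ 637.4 -152.4  152. ] [ 635.7 -149.2  152. ]
c [ 638.3 -248.4  152. ] [ 636.8 -241.2  152. ]
d [ 526.3 -249.5  152. ] [ 525.7 -242.5  152. ]
```

>>> step_arm:
  increments:
    - [[2,2,0],[0,0,10],40]
    - [[4,4,0],[0,0,21],40]
    - [[6,6.85,0],[0,0,32],40]
    - [[6,6.85,0],[0,0,43],40]
    - [[6,6.85,0],[0,0,54],40]
    - [[6,6.85,0],[0,0,64],40]
    - [[6,6.85,0],[0,0,75],40]
    - [[6,6.85,0],[0,0,85],40]

```text
time_s: 11.25
eef_pos: [534.3, 77.5, 194.1]
ee_rot: [-0.0, 0.999, 0.045, -0.0]
force: [0.2, 1.0, -0.1]
grip_width: 0.403
grip_force: 0.0
```

>>> step_arm:
  increments:
    - [[0,0,2],[0,0,5],40]
    - [[0,0,5],[0,0,5],40]
    - [[0,0,5],[0,0,5],40]
    - [[0,0,5],[0,0,5],40]

```text
time_s: 11.75
eef_pos: [534.8, 77.6, 145.4]
ee_rot: [0.0, 1.0, 0.004, 0.001]
force: [-1.2, -0.1, 0.3]
grip_width: 0.401
grip_force: 0.0
```

```bash
python3 -c "
from h import *
go((535,76.5,98,-89.5))"
```

```text
t 11.75 at [534.8  77.6 145.4] yaw -89.5 tilt [ 0.001 -0.    -1.   ] F [-1.2 -0.1  0.3] gw 0.401 0.0 q [-0.07  0.43  1.57 -0.    1.14  1.49]
(535, 76.5, 98, -89.5) -> [0.01 0.11 4.74] turn z -0.0
```

>>> step_arm:
  increments:
    - [[0,0.1,3],[0,0,0],40]
    - [[0,0.1,4.7],[0,0,0],40]
    - [[0,0.1,4.7],[0,0,0],40]
    - [[0,0.1,4.7],[0,0,0],20]
    - [[0,0.1,4.7],[0,0,0],8]
    - [[0,0.1,4.7],[0,0,0],2]
    - [[0,0.1,4.7],[0,0,0],2]
  squeeze: 50

```text
time_s: 12.62
eef_pos: [534.9, 78.0, 98.9]
ee_rot: [-0.001, 1.0, 0.004, 0.001]
force: [0.9, 6.3, 4.9]
grip_width: 0.098
grip_force: 49.8
```

```bash
python3 -c "
from h import *
go((535,76.5,98,-89.5))
s=cap('scene'); crop(s,(225,150,335,240),6,'pics/p4.png')"
```

```text
t 12.62 at [534.9  78.   98.9] yaw -89.5 tilt [ 0.003  0.002 -1.   ] F [0.9 6.3 4.9] gw 0.098 49.8 q [-0.07  0.48  1.62  0.    1.04  1.49]
(535, 76.5, 98, -89.5) -> [0.   0.15 0.09] turn z 0.0
```

View pics/p4.png

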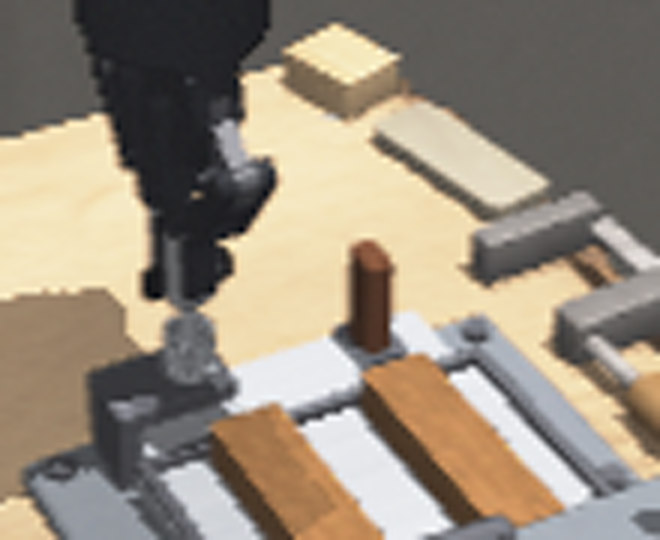

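The bar is gripped at width 0.098 (about 8–10 mm). Lifting 23 mm.

>>> step_arm:
  increments:
    - [[0,-0.1,-0.8],[0,0,0],2]
    - [[0,-0.1,-1.6],[0,0,0],2]
    - [[0,-0.1,-2.2],[0,0,0],2]
    - [[0,-0.1,-2.2],[0,0,0],2]

```text
time_s: 13.18
eef_pos: [534.5, 78.3, 119.8]
ee_rot: [-0.0, 1.0, 0.004, 0.001]
force: [4.6, 5.0, -8.4]
grip_width: 0.1
grip_force: 48.7
```

>>> step_arm:
  increments:
    - [[0,-0.1,0],[0,0,-10],2]
    - [[0,-0.1,0],[0,0,-20],2]
    - [[0,-0.1,0],[0,0,-30],2]
    - [[0,-0.1,0],[0,0,-40],2]
    - [[0,-0.1,0],[0,0,-50],2]
    - [[0,-0.1,0],[0,0,-60],2]
    - [[0,-0.1,0],[0,0,-70],2]
    - [[0,-0.1,0],[0,0,-78],2]

```text
time_s: 14.18
eef_pos: [535.5, 77.9, 119.8]
ee_rot: [0.002, 0.773, 0.635, 0.001]
force: [8.1, -3.8, -9.0]
grip_width: 0.099
grip_force: 48.7
```

>>> step_arm:
  increments:
    - [[0,0,0],[0,0,-5],2]
    - [[0,0,0],[0,0,-5],2]

```text
time_s: 14.42
eef_pos: [535.6, 77.9, 119.8]
ee_rot: [0.002, 0.746, 0.666, 0.001]
force: [7.5, -3.4, -9.8]
grip_width: 0.104
grip_force: 48.7
```

```bash
python3 -c "
from h import *
go((534.2,78,108,-9));print(ctrl.sense()['wrist_torque'])"
```

```text
t 14.43 at [535.6  77.9 119.8] yaw -6.5 tilt [ 0.004 -0.001 -1.   ] F [ 7.5 -3.4 -9.8] gw 0.104 48.7 q [-0.07  0.46  1.6  -0.    1.08  0.04]
(534.2, 78, 108, -9) -> [-0.   -0.14  1.18] turn z 2.5
[-0.55169497 -1.5048012   0.05532771]
```

>>> step_arm:
  increments:
    - [[0,0,0.4],[0,0,2],2]
    - [[0,0,0.9],[0,0,2],2]
    - [[0,0,1.0],[0,0,2],2]
    - [[0,0,1.0],[0,0,2],2]

```text
time_s: 14.92
eef_pos: [535.9, 77.8, 111.2]
ee_rot: [0.002, 0.758, 0.653, 0.001]
force: [3.8, -4.5, 3.1]
grip_width: 0.102
grip_force: 50.3
```

>>> step_arm:
  increments:
    - [[0,0,0],[0,0,0],20]
    - [[0,0,0],[0,0,0],30]
    - [[0,0,0],[0,0,0],30]
    - [[0,0,-4],[0,0,0],30]
    - [[0,0,-6],[0,0,0],30]
    - [[0,0,-6],[0,0,0],30]

```text
time_s: 15.68
eef_pos: [534.7, 78.9, 170.4]
ee_rot: [0.001, 0.758, 0.653, 0.001]
force: [-1.1, 0.0, -0.3]
grip_width: 0.301
grip_force: 0.0
```

```bash
python3 -c "
from h import *
go((624.6,83.5,120,0.5))
s=cap('scene'); crop(s,(225,140,335,230),6,'pics/p5.png')"
```

```text
t 15.68 at [534.7  78.9 170.4] yaw -8.5 tilt [ 0.003 -0.    -1.   ] F [-1.1  0.  -0.3] gw 0.301 0.0 q [-0.07  0.4   1.54  0.    1.2   0.08]
(624.6, 83.5, 120, 0.5) -> [1.78 8.81 5.06] turn z -9.0
```

View pics/p5.png

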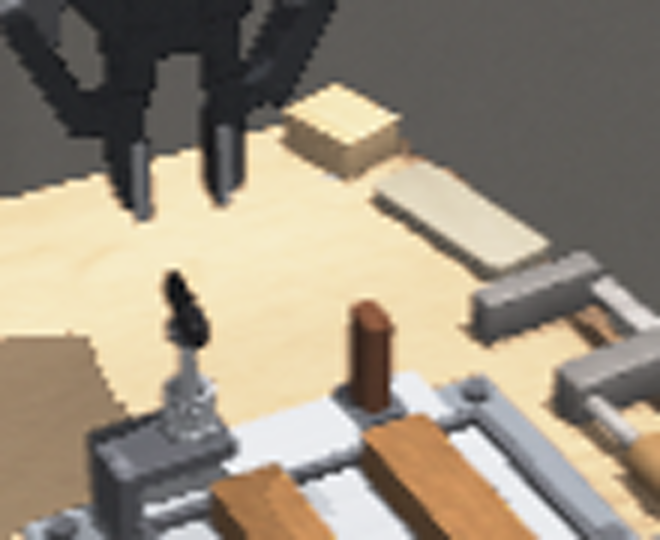

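The plunger is parked: its T-bar is turned about 80° and raised, at crop (187,310). Next, the tray handle.

>>> step_arm:
  increments:
    - [[0.9,4.4,0],[0,0,-5],50]
    - [[1.75,8.9,1],[0,0,-9],50]
    - [[1.75,8.9,5],[0,0,-9],50]
    - [[1.75,8.9,5],[0,0,-9],50]
    - [[1.75,8.9,5],[0,0,-9],50]

```text
time_s: 16.35
eef_pos: [624.8, 83.0, 120.1]
ee_rot: [0.0, 0.704, 0.71, 0.0]
force: [0.3, 0.1, 0.9]
grip_width: 0.502
grip_force: 0.0
```

```bash
python3 -c "
from h import *
go((625,83.3,68,0.5))"
```

```text
t 16.35 at [624.8  83.  120.1] yaw 0.5 tilt [ 0. -0. -1.] F [0.3 0.1 0.9] gw 0.502 0.0 q [-0.05  0.64  1.3  -0.    1.21 -0.06]
(625, 83.3, 68, 0.5) -> [0.03 0.02 5.21] turn z 0.0
```

>>> step_arm:
  increments:
    - [[0,0,3],[0,0,0],50]
    - [[0,0,5.2],[0,0,0],50]
    - [[0,0,5.2],[0,0,0],50]
    - [[0,0,5.2],[0,0,0],20]
    - [[0,0,5.2],[0,0,0],5]
    - [[0,0,5.2],[0,0,0],5]
    - [[0,0,5.2],[0,0,0],5]

```text
time_s: 17.23
eef_pos: [626.4, 83.0, 69.4]
ee_rot: [0.002, 0.704, 0.71, 0.002]
force: [3.6, 0.7, 6.8]
grip_width: 0.146
grip_force: 52.3
```

>>> step_arm:
  increments:
    - [[-0.5,0,0],[0,0,0],5]
    - [[-1.5,0,0],[0,0,0],5]
    - [[-3,0,0],[0,0,0],5]
    - [[-5,0,0],[0,0,0],5]

```text
time_s: 17.73
eef_pos: [626.8, 33.3, 69.4]
ee_rot: [0.002, 0.704, 0.71, 0.002]
force: [5.0, 4.0, 6.5]
grip_width: 0.151
grip_force: 52.3
```

>>> step_arm:
  increments:
    - [[-2,0.1,0],[0,0,0],5]
    - [[-4,0.1,0],[0,0,0],5]
    - [[-6,0.1,0],[0,0,0],5]
    - [[-8,0.1,0],[0,0,0],5]
    - [[-9.5,0.1,0],[0,0,0],5]
    - [[-10.8,0.1,0],[0,0,0],5]
    - [[-11.6,0.1,0],[0,0,0],5]
    - [[-12.0,0.1,0],[0,0,0],5]

```text
time_s: 18.73
eef_pos: [627.8, -86.8, 69.4]
ee_rot: [0.0, 0.704, 0.71, 0.001]
force: [-1.4, 17.5, 12.8]
grip_width: 0.15
grip_force: 53.1
```

>>> step_arm:
  increments:
    - [[-0.2,0,0],[0,0,0],5]
    - [[-0.2,0,0],[0,0,0],5]
    - [[-0.2,0,0],[0,0,0],5]
    - [[-0.2,0,0],[0,0,0],5]

```text
time_s: 19.23
eef_pos: [627.7, -86.8, 69.4]
ee_rot: [-0.0, 0.704, 0.71, 0.002]
force: [-2.0, 11.7, 11.8]
grip_width: 0.146
grip_force: 53.0
```

The tray is at its stop: 170 mm travelled, with a 12–17 N reaction. I'll release, rise, and swing to screw a, correcting the press origin from the contact readings.

>>> step_arm:
  increments:
    - [[0.1,0,0],[0,0,0],40]
    - [[0.1,0,0],[0,0,0],40]
    - [[0.1,0,-4],[0,0,0],40]
    - [[0.1,0,-9],[0,0,0],40]
    - [[-1,-2,-12],[0,0,-10],40]
    - [[-3,-5,-12],[0,0,-20],40]
    - [[-6,-9.5,-12],[0,0,-30],40]
    - [[-6,-9.5,-12],[0,0,-40],40]

```text
time_s: 20.23
eef_pos: [530.6, -151.5, 187.4]
ee_rot: [-0.001, 0.418, 0.909, -0.0]
force: [-0.0, 0.7, -0.2]
grip_width: 0.399
grip_force: 0.0
```

>>> step_arm:
  increments:
    - [[0,0,0],[0,0,-10],40]
    - [[0,0,0],[0,0,-20],40]
    - [[0,0,0],[0,0,-30],40]
    - [[0,0,0],[0,0,-40],40]
    - [[0,0,0],[0,0,-46],40]
    - [[0,0,0],[0,0,-46],40]

```text
time_s: 20.98
eef_pos: [532.6, -150.0, 187.2]
ee_rot: [-0.0, 0.031, 1.0, 0.0]
force: [-1.0, -0.6, -1.1]
grip_width: 0.4
grip_force: 0.0
```

```bash
python3 -c "
from h import *
go((527.3,-151.8,138,86.5))
s=cap('scene'); crop(s,(225,150,425,300),4,'pics/p6.png')"
```

```text
t 20.98 at [ 532.6 -150.   187.2] yaw 86.4 tilt [-0.  0. -1.] F [-1.  -0.6 -1.1] gw 0.4 0.0 q [-0.49  0.41  1.48 -0.    1.25 -1.99]
(527.3, -151.8, 138, 86.5) -> [ 0.52 -0.22  4.92] turn z -0.1
```

View pics/p6.png

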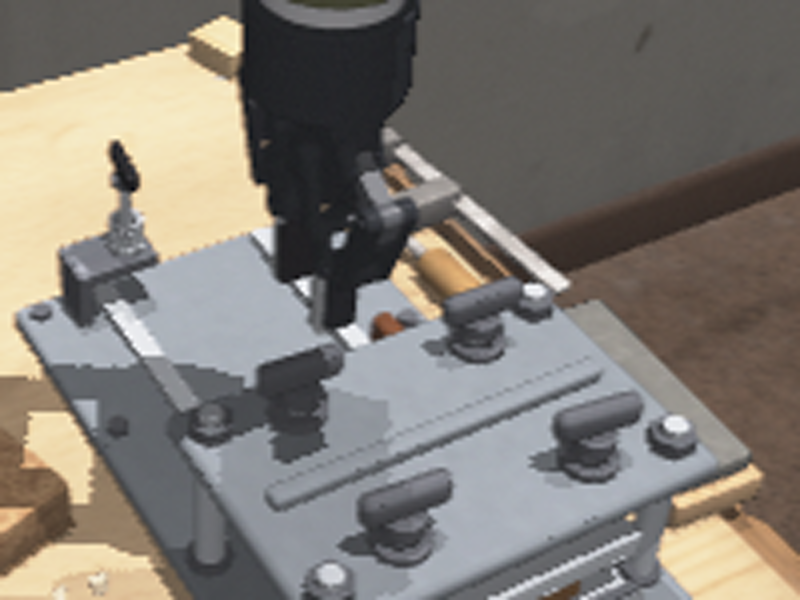

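The tray is home, with the handle at crop (390,325), and the plunger is parked at (123,165). Screw a, first round.

>>> step_arm:
  increments:
    - [[0.5,-0.2,1],[0,0,0],40]
    - [[0.5,-0.2,3.5],[0,0,0],40]
    - [[0.5,-0.2,4.9],[0,0,0],40]
    - [[0.5,-0.2,4.9],[0,0,0],40]
    - [[0.5,-0.2,4.9],[0,0,0],20]
    - [[0.5,-0.2,4.9],[0,0,0],3]
    - [[0.5,-0.2,4.9],[0,0,0],3]
    - [[0.5,-0.2,4.9],[0,0,0],3]
  squeeze: 60

```text
time_s: 22.02
eef_pos: [528.1, -151.3, 139.2]
ee_rot: [0.001, 0.03, 1.0, -0.0]
force: [-1.3, 3.2, 5.3]
grip_width: 0.121
grip_force: 59.8
```

```bash
python3 -c "
from h import *
go((527.3,-151.8,138,86.5)); print(ctrl.sense()['wrist_torque'])"
```

```text
t 22.02 at [ 528.1 -151.3  139.2] yaw 86.5 tilt [ 0.001 -0.    -1.   ] F [-1.3  3.2  5.3] gw 0.121 59.8 q [-0.49  0.45  1.55  0.    1.14 -2.  ]
(527.3, -151.8, 138, 86.5) -> [ 0.08 -0.06  0.12] turn z 0.0
[0.55694258 0.10569589 0.09383001]
```

>>> step_arm:
  increments:
    - [[0,0.05,0],[0,0,10.6],3]
    - [[0,0.05,0],[0,0,21],3]
    - [[0,0.05,0.05],[0,0,32],3]
    - [[0,0.05,0.1],[0,0,42],3]
    - [[0,0.05,0.1],[0,0,53],3]
    - [[0,0.05,0.15],[0,0,64],3]
    - [[0,0.05,0.2],[0,0,74],3]
    - [[0,0.05,0.2],[0,0,85],3]

```text
time_s: 23.02
eef_pos: [527.3, -151.9, 137.3]
ee_rot: [0.001, 0.698, 0.716, -0.001]
force: [-6.9, -1.6, 7.2]
grip_width: 0.125
grip_force: 60.0
```

>>> step_arm:
  increments:
    - [[0,0,0],[0,0,2],3]
    - [[0,0,0],[0,0,2],3]

```text
time_s: 23.28
eef_pos: [527.3, -152.0, 137.3]
ee_rot: [0.0, 0.709, 0.706, -0.001]
force: [-6.9, -2.4, 7.6]
grip_width: 0.125
grip_force: 60.1
```

```bash
python3 -c "
from h import *
go((640.1,-246.8,138,86.5)); print(ctrl.sense()['wrist_torque'])"
```

```text
t 23.27 at [ 527.3 -152.   137.3] yaw -0.3 tilt [-0.001 -0.002 -1.   ] F [-6.9 -2.4  7.6] gw 0.125 60.1 q [-0.49  0.45  1.55 -0.    1.13 -0.49]
(640.1, -246.8, 138, 86.5) -> [-9.43 11.33 -0.06] turn z -86.8
[-0.33435417  1.15393916  0.00666046]
```

>>> step_arm:
  increments:
    - [[0,0,0],[0,0,0],40]
    - [[0,0,0],[0,0,0],40]
    - [[0,0,-3],[0,0,0],40]
    - [[0,0,-5],[0,0,-10],40]
    - [[-3,4,-5],[0,0,-20],40]
    - [[-6,8,-5],[0,0,-30],40]
    - [[-9.4,11.2,-5],[0,0,-40],40]
    - [[-9.4,11.2,-5],[0,0,-50],40]

```text
time_s: 24.28
eef_pos: [640.3, -247.5, 184.2]
ee_rot: [-0.001, 0.342, 0.94, 0.0]
force: [0.6, 1.4, -0.1]
grip_width: 0.397
grip_force: 0.0
```

>>> step_arm:
  increments:
    - [[0,0,0],[0,0,-10],40]
    - [[0,0,0],[0,0,-20],40]
    - [[0,0,0],[0,0,-30],40]
    - [[0,0,0],[0,0,-36.8],40]
    - [[0,0,0],[0,0,-36.8],40]
    - [[0,0,0],[0,0,-36.8],40]

```text
time_s: 25.02
eef_pos: [639.4, -245.5, 186.1]
ee_rot: [-0.0, 0.031, 1.0, 0.0]
force: [-0.6, -0.0, -0.5]
grip_width: 0.4
grip_force: 0.0
```

```bash
python3 -c "
from h import *
go((639,-246.8,138,86.5))
c=cap('top');print([proj(c,p).round(1) for p in((527,-151.5,150),)]); crop(c,(320,170,420,270),5,'pics/p7.png')"
```

```text
t 25.02 at [ 639.4 -245.5  186.1] yaw 86.4 tilt [-0.  0. -1.] F [-0.6 -0.  -0.5] gw 0.4 0.0 q [-0.54  0.71  1.   -0.    1.44 -2.05]
(639, -246.8, 138, 86.5) -> [ 0.03 -0.14  4.81] turn z -0.1
[array([349.3, 238.1])]
```

View pics/p7.png

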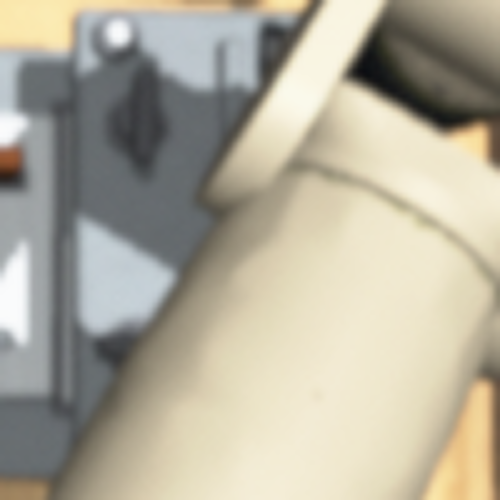

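The arm hides most of bar a in this view, so I'll verify it later with the scene camera. Screw c, first round.

>>> step_arm:
  increments:
    - [[0,-0.1,2],[0,0,0],40]
    - [[0,-0.1,4],[0,0,0],40]
    - [[0,-0.1,4.8],[0,0,0],40]
    - [[0,-0.1,4.8],[0,0,0],40]
    - [[0,-0.1,4.8],[0,0,0],20]
    - [[0,-0.1,4.8],[0,0,0],3]
    - [[0,-0.1,4.8],[0,0,0],3]
    - [[0,-0.1,4.8],[0,0,0],3]

```text
time_s: 26.08
eef_pos: [639.7, -246.3, 139.5]
ee_rot: [0.001, 0.03, 1.0, -0.0]
force: [-1.7, 2.8, 5.8]
grip_width: 0.123
grip_force: 58.9
```

>>> step_arm:
  increments:
    - [[0,0,0],[0,0,10.6],3]
    - [[0,0,0],[0,0,21],3]
    - [[0,0,0.05],[0,0,32],3]
    - [[0,0,0.1],[0,0,42],3]
    - [[0,0,0.1],[0,0,53],3]
    - [[0,0,0.15],[0,0,64],3]
    - [[0,0,0.2],[0,0,74],3]
    - [[0,0,0.2],[0,0,85],3]

```text
time_s: 27.08
eef_pos: [639.9, -246.1, 137.7]
ee_rot: [0.001, 0.698, 0.716, 0.001]
force: [0.6, 3.6, 6.0]
grip_width: 0.121
grip_force: 58.3
```

>>> step_arm:
  increments:
    - [[0,0,0],[0,0,2],3]
    - [[0,0,0],[0,0,2],3]

```text
time_s: 27.32
eef_pos: [639.9, -246.1, 137.6]
ee_rot: [0.001, 0.708, 0.706, 0.001]
force: [0.0, 3.5, 6.6]
grip_width: 0.12
grip_force: 58.6
```

```bash
python3 -c "
from h import *
go((638.3,-150.5,188,86.5),(639,-246.8,188,86.5)); print(ctrl.sense()['wrist_torque'])"
```

```text
t 27.32 at [ 639.9 -246.1  137.6] yaw -0.2 tilt [ 0.002 -0.    -1.   ] F [0.  3.5 6.6] gw 0.12 58.6 q [-0.54  0.75  1.06  0.    1.33 -0.54]
(638.3, -150.5, 188, 86.5) -> [ 9.55 -0.18 -5.04] turn z -86.7
(639, -246.8, 188, 86.5) -> [-0.08 -0.08 -5.04] turn z -86.7
[0.59809288 0.00495212 0.05576254]
```

>>> step_arm:
  increments:
    - [[0,0,0],[0,0,0],40]
    - [[0,0,0],[0,0,0],40]
    - [[0,0,-3],[0,0,0],40]
    - [[0,0,-5],[0,0,-10],40]
    - [[4,0,-5],[0,0,-20],40]
    - [[8,0,-5],[0,0,-30],40]
    - [[9.6,-0.1,-5],[0,0,-40],40]
    - [[9.6,-0.1,-5],[0,0,-50],40]

```text
time_s: 28.32
eef_pos: [638.6, -149.1, 186.3]
ee_rot: [-0.0, 0.34, 0.94, -0.0]
force: [-0.9, -0.8, 0.4]
grip_width: 0.399
grip_force: 0.0
```

>>> step_arm:
  increments:
    - [[0,0,0],[0,0,-10],40]
    - [[0,0,0],[0,0,-20],40]
    - [[0,0,0],[0,0,-30],40]
    - [[0,0,0],[0,0,-36.8],40]
    - [[0,0,0],[0,0,-36.8],40]
    - [[0,0,0],[0,0,-36.8],40]

```text
time_s: 29.08
eef_pos: [638.5, -150.5, 186.2]
ee_rot: [-0.0, 0.031, 1.0, 0.0]
force: [0.2, 0.5, 0.3]
grip_width: 0.399
grip_force: 0.0
```

```bash
python3 -c "
from h import *
go((639,-150.3,138,86.5))
s=cap('scene'); crop(s,(255,190,415,310),5,'pics/p8.png')"
```

```text
t 29.07 at [ 638.5 -150.5  186.2] yaw 86.5 tilt [-0.  0. -1.] F [0.2 0.5 0.3] gw 0.399 0.0 q [-0.41  0.64  1.12 -0.    1.39 -1.92]
(639, -150.3, 138, 86.5) -> [-0.05  0.03  4.82] turn z -0.0
```

View pics/p8.png

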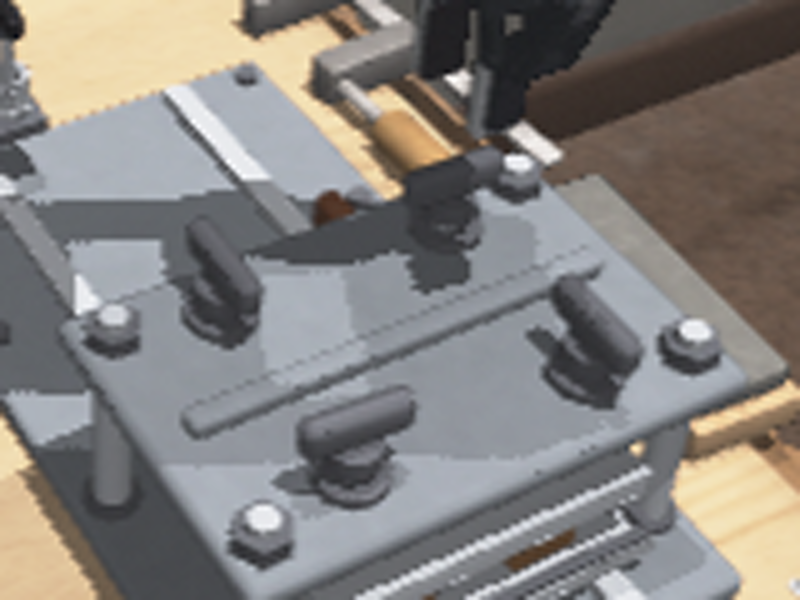

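Bars a (222,265) and c (595,325) have each turned a quarter; b and d are untouched. Screw b, first round, then move to d.

>>> step_arm:
  increments:
    - [[0,0,2],[0,0,0],40]
    - [[0,0,4],[0,0,0],40]
    - [[0,0,4.8],[0,0,0],40]
    - [[0,0,4.8],[0,0,0],40]
    - [[0,0,4.8],[0,0,0],20]
    - [[0,0,4.8],[0,0,0],3]
    - [[0,0,4.8],[0,0,0],3]
    - [[0,0,4.8],[0,0,0],3]

```text
time_s: 30.12
eef_pos: [639.0, -150.3, 139.4]
ee_rot: [0.001, 0.029, 1.0, -0.0]
force: [-1.2, 2.6, 6.1]
grip_width: 0.117
grip_force: 59.7
```

>>> step_arm:
  increments:
    - [[0,0,0],[0,0,10.6],3]
    - [[0,0,0],[0,0,21],3]
    - [[0,0,0.05],[0,0,32],3]
    - [[0,0,0.1],[0,0,42],3]
    - [[0,0,0.1],[0,0,53],3]
    - [[0,0,0.15],[0,0,64],3]
    - [[0,0,0.2],[0,0,74],3]
    - [[0,0,0.2],[0,0,85],3]

```text
time_s: 31.12
eef_pos: [639.1, -150.1, 137.5]
ee_rot: [0.001, 0.698, 0.717, 0.001]
force: [0.2, 3.4, 5.6]
grip_width: 0.124
grip_force: 59.8
```

>>> step_arm:
  increments:
    - [[0,0,0],[0,0,2],3]
    - [[0,0,0],[0,0,2],3]

```text
time_s: 31.38
eef_pos: [639.1, -150.1, 137.5]
ee_rot: [0.001, 0.708, 0.706, 0.001]
force: [0.4, 3.4, 5.9]
grip_width: 0.117
grip_force: 59.7
```

```bash
python3 -c "
from h import *
go((527.3,-247,188,86.5)); print(ctrl.sense()['wrist_torque'])"
```

```text
t 31.38 at [ 639.1 -150.1  137.5] yaw -0.1 tilt [ 0.002  0.    -1.   ] F [0.4 3.4 5.9] gw 0.117 59.7 q [-0.41  0.68  1.18  0.    1.28 -0.41]
(527.3, -247, 188, 86.5) -> [ -9.72 -11.15  -5.08] turn z -86.6
[ 0.5160059   0.06039985 -0.03107847]
```

>>> step_arm:
  increments:
    - [[0,0,0],[0,0,0],40]
    - [[0,0,0],[0,0,0],40]
    - [[0,0,-3],[0,0,0],40]
    - [[0,0,-5],[0,0,-10],40]
    - [[-3,-4,-5],[0,0,-20],40]
    - [[-6,-8,-5],[0,0,-30],40]
    - [[-9.7,-11.2,-5],[0,0,-40],40]
    - [[-9.7,-11.2,-5],[0,0,-50],40]

```text
time_s: 32.38
eef_pos: [524.5, -249.6, 186.4]
ee_rot: [-0.0, 0.342, 0.94, -0.0]
force: [0.3, 0.8, -0.3]
grip_width: 0.401
grip_force: 0.0
```

>>> step_arm:
  increments:
    - [[0,0,0],[0,0,-10],40]
    - [[0,0,0],[0,0,-20],40]
    - [[0,0,0],[0,0,-30],40]
    - [[0,0,0],[0,0,-36.8],40]
    - [[0,0,0],[0,0,-36.8],40]
    - [[0,0,0],[0,0,-36.8],40]

```text
time_s: 33.12
eef_pos: [526.3, -247.3, 186.2]
ee_rot: [-0.0, 0.03, 1.0, -0.0]
force: [-0.2, 0.3, -0.6]
grip_width: 0.399
grip_force: 0.0
```

```bash
python3 -c "
from h import *
go((527.3,-247,138,86.5))"
```

```text
t 33.12 at [ 526.3 -247.3  186.2] yaw 86.5 tilt [-0. -0. -1.] F [-0.2  0.3 -0.6] gw 0.399 0.0 q [-0.64  0.47  1.39 -0.    1.28 -2.15]
(527.3, -247, 138, 86.5) -> [-0.1   0.03  4.82] turn z 0.0
```

>>> step_arm:
  increments:
    - [[-0.1,0,2],[0,0,0],40]
    - [[-0.1,0,4],[0,0,0],40]
    - [[-0.1,0,4.8],[0,0,0],40]
    - [[-0.1,0,4.8],[0,0,0],40]
    - [[-0.1,0,4.8],[0,0,0],20]
    - [[-0.1,0,4.8],[0,0,0],3]
    - [[-0.1,0,4.8],[0,0,0],3]
    - [[-0.1,0,4.8],[0,0,0],3]

```text
time_s: 34.12
eef_pos: [527.7, -247.2, 139.3]
ee_rot: [0.001, 0.029, 1.0, -0.0]
force: [-0.6, 3.5, 6.0]
grip_width: 0.127
grip_force: 59.5
```

>>> step_arm:
  increments:
    - [[0,0,0],[0,0,10.6],3]
    - [[0,0,0],[0,0,21],3]
    - [[0,0,0.05],[0,0,32],3]
    - [[0,0,0.1],[0,0,42],3]
    - [[0,0,0.1],[0,0,53],3]
    - [[0,0,0.15],[0,0,64],3]
    - [[0,0,0.2],[0,0,74],3]
    - [[0,0,0.2],[0,0,85],3]

```text
time_s: 35.12
eef_pos: [527.9, -247.0, 137.4]
ee_rot: [0.001, 0.697, 0.717, 0.0]
force: [-0.1, 3.8, 6.2]
grip_width: 0.122
grip_force: 59.6
```

>>> step_arm:
  increments:
    - [[0,0,0],[0,0,2],3]
    - [[0,0,0],[0,0,2],3]

```text
time_s: 35.38
eef_pos: [527.9, -247.0, 137.4]
ee_rot: [0.001, 0.708, 0.707, 0.0]
force: [0.0, 4.9, 6.9]
grip_width: 0.12
grip_force: 59.7
```

>>> step_arm:
  increments:
    - [[0,0,0],[0,0,0],40]
    - [[0,0,0],[0,0,0],40]
    - [[0,0,-3],[0,0,0],40]
    - [[0,0,-5],[0,0,0],40]
    - [[5,0,-5],[0,0,0],40]
    - [[9.5,-0.1,-5],[0,0,0],40]
    - [[9.5,-0.1,-5],[0,0,0],40]
    - [[9.5,-0.1,-5],[0,0,0],40]

```text
time_s: 36.38
eef_pos: [526.6, -152.8, 186.3]
ee_rot: [0.0, 0.708, 0.707, -0.0]
force: [-0.1, 0.4, 0.5]
grip_width: 0.401
grip_force: 0.0
```

```bash
python3 -c "
from h import *
go((526.3,-151.8,136,-0.2))
s=cap('scene'); crop(s,(255,190,415,310),5,'pics/p9.png')"
```

```text
t 36.38 at [ 526.6 -152.8  186.3] yaw -0.1 tilt [ 0. -0. -1.] F [-0.1  0.4  0.5] gw 0.401 0.0 q [-0.5   0.4   1.49 -0.    1.25 -0.49]
(526.3, -151.8, 136, -0.2) -> [ 0.11 -0.03  5.03] turn z 0.1
```

View pics/p9.png

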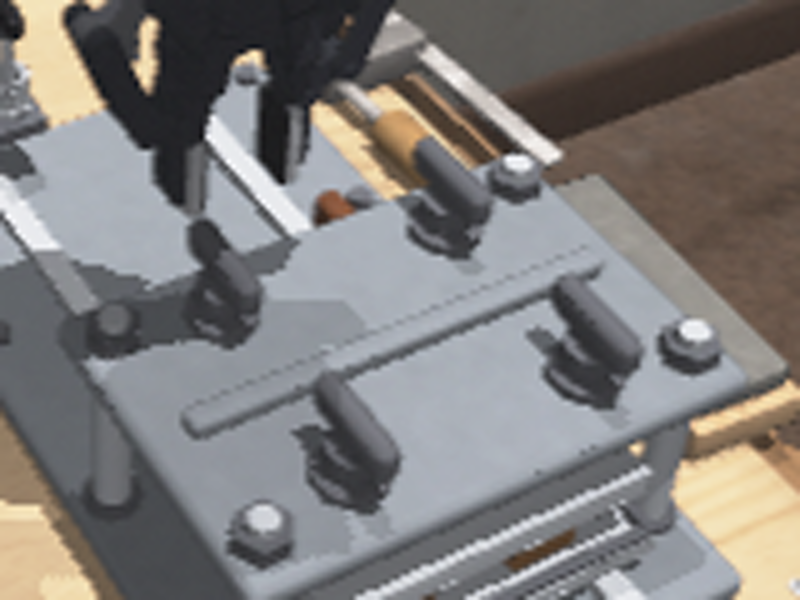

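All four bars stand at a quarter turn. Second round, screw a to its stop, with a firmer grip.

>>> step_arm:
  increments:
    - [[0.1,0,2],[0,0,0],40]
    - [[0.1,0,4],[0,0,0],40]
    - [[0.1,0,5],[0,0,0],40]
    - [[0.1,0,5],[0,0,0],40]
    - [[0.1,0,5],[0,0,0],20]
    - [[0.1,0,5],[0,0,0],3]
    - [[0.1,0,5],[0,0,0],3]
    - [[0.1,0,5],[0,0,0],3]
  squeeze: 90

```text
time_s: 37.42
eef_pos: [527.1, -151.6, 137.3]
ee_rot: [0.001, 0.708, 0.707, 0.0]
force: [0.4, -0.2, 6.3]
grip_width: 0.115
grip_force: 89.3
```

>>> step_arm:
  increments:
    - [[0,0,0],[0,0,10.6],3]
    - [[0,0,0],[0,0,21],3]
    - [[0,0,0.05],[0,0,32],3]
    - [[0,0,0.1],[0,0,42],3]
    - [[0,0,0.1],[0,0,53],3]
    - [[0,0,0.15],[0,0,63],3]
    - [[0,0,0.2],[0,0,71],3]
    - [[0,0,0.2],[0,0,77],3]

```text
time_s: 38.42
eef_pos: [526.7, -151.2, 135.6]
ee_rot: [0.0, 0.994, 0.111, 0.0]
force: [-2.1, 1.3, 10.7]
grip_width: 0.114
grip_force: 90.0
```

```bash
python3 -c "
from h import *
go((526.3,-151.8,136,-82)); print(ctrl.sense()['wrist_torque'])"
```

```text
t 38.42 at [ 526.7 -151.2  135.6] yaw -77.3 tilt [ 0.001 -0.001 -1.   ] F [-2.1  1.3 10.7] gw 0.114 90.0 q [-0.49  0.45  1.56  0.    1.13  0.85]
(526.3, -151.8, 136, -82) -> [-0.05  0.05 -0.04] turn z 4.7
[0.38754895 0.46465294 0.19291162]
```

>>> step_arm:
  increments:
    - [[0,0,0.05],[0,0,3],3]
    - [[0,0,0.05],[0,0,5],3]
    - [[0,0,0.05],[0,0,7],3]
    - [[0,0,0.05],[0,0,8],3]
    - [[0,0,0.05],[0,0,8],3]

```text
time_s: 39.05
eef_pos: [526.7, -151.2, 135.5]
ee_rot: [0.001, 0.999, 0.044, 0.0]
force: [-4.1, 3.0, 13.5]
grip_width: 0.112
grip_force: 91.8
```

```bash
python3 -c "
from h import *
go((640.1,-246.2,187,-0.2)); print(ctrl.sense()['wrist_torque'])"
```

```text
t 39.05 at [ 526.7 -151.2  135.5] yaw -84.9 tilt [ 0.001 -0.001 -1.   ] F [-4.1  3.  13.5] gw 0.112 91.8 q [-0.49  0.45  1.56 -0.    1.13  0.99]
(640.1, -246.2, 187, -0.2) -> [10.46 10.47 -5.13] turn z -84.7
[0.49688972 0.60452989 1.07516813]
```

The torque rose to 1.07 N m, so a is at its stop. On to c.

>>> step_arm:
  increments:
    - [[0,0,0],[0,0,0],40]
    - [[0,0,0],[0,0,0],40]
    - [[0,0,-3],[0,0,0],40]
    - [[0,0,-5.1],[0,0,-10],40]
    - [[3,3,-5.1],[0,0,-20],40]
    - [[6,6,-5.1],[0,0,-30],40]
    - [[10.4,10.5,-5.1],[0,0,-40],40]
    - [[10.4,10.5,-5.1],[0,0,-50],40]

```text
time_s: 40.05
eef_pos: [640.5, -249.5, 181.3]
ee_rot: [-0.001, 0.886, 0.463, -0.001]
force: [0.5, 1.1, -1.5]
grip_width: 0.397
grip_force: 0.0
```

>>> step_arm:
  increments:
    - [[0,0,0],[0,0,-10],40]
    - [[0,0,0],[0,0,-20],40]
    - [[0,0,0],[0,0,-30],40]
    - [[0,0,0],[0,0,-34.7],40]
    - [[0,0,0],[0,0,-34.7],40]
    - [[0,0,0],[0,0,-34.7],40]

```text
time_s: 40.8
eef_pos: [639.1, -247.0, 184.5]
ee_rot: [-0.0, 0.71, 0.704, -0.0]
force: [-0.2, 0.4, -0.3]
grip_width: 0.402
grip_force: 0.0
```

```bash
python3 -c "
from h import *
go((639.9,-246.2,136,-0.2))"
```

```text
t 40.8 at [ 639.1 -247.   184.5] yaw -0.5 tilt [-0.  0. -1.] F [-0.2  0.4 -0.3] gw 0.402 0.0 q [-0.54  0.71  1.   -0.    1.43 -0.53]
(639.9, -246.2, 136, -0.2) -> [0.08 0.09 4.85] turn z -0.3
```

>>> step_arm:
  increments:
    - [[0.1,0.1,2],[0,0,-0.3],40]
    - [[0.1,0.1,4],[0,0,-0.3],40]
    - [[0.1,0.1,4.8],[0,0,-0.3],40]
    - [[0.1,0.1,4.8],[0,0,-0.3],40]
    - [[0.1,0.1,4.8],[0,0,-0.3],20]
    - [[0.1,0.1,4.8],[0,0,-0.3],3]
    - [[0.1,0.1,4.8],[0,0,-0.3],3]
    - [[0.1,0.1,4.8],[0,0,-0.3],3]

```text
time_s: 41.8
eef_pos: [640.1, -246.2, 138.1]
ee_rot: [0.0, 0.708, 0.707, -0.0]
force: [-4.8, 1.3, 5.9]
grip_width: 0.11
grip_force: 89.1
```

>>> step_arm:
  increments:
    - [[0,0,0],[0,0,10.6],3]
    - [[0,0,0],[0,0,21],3]
    - [[0,0,0.05],[0,0,32],3]
    - [[0,0,0.1],[0,0,42],3]
    - [[0,0,0.1],[0,0,53],3]
    - [[0,0,0.15],[0,0,63],3]
    - [[0,0,0.2],[0,0,71],3]
    - [[0,0,0.2],[0,0,77],3]

```text
time_s: 42.8
eef_pos: [640.1, -246.3, 136.4]
ee_rot: [0.001, 0.994, 0.111, 0.0]
force: [-5.8, -0.1, 7.5]
grip_width: 0.11
grip_force: 89.3
```

>>> step_arm:
  increments:
    - [[0,0,0.05],[0,0,3],3]
    - [[0,0,0.05],[0,0,5],3]
    - [[0,0,0.05],[0,0,7],3]
    - [[0,0,0.05],[0,0,8],3]
    - [[0,0,0.05],[0,0,8],3]

```text
time_s: 43.42
eef_pos: [640.1, -246.3, 136.3]
ee_rot: [0.001, 0.999, 0.044, 0.0]
force: [-5.5, 0.4, 9.7]
grip_width: 0.11
grip_force: 91.0
```

```bash
python3 -c "
from h import *
go((639.1,-150.1,186,-0.2)); print(ctrl.sense()['wrist_torque'])"
```

```text
t 43.42 at [ 640.1 -246.3  136.3] yaw -84.9 tilt [ 0.001 -0.002 -1.   ] F [-5.5  0.4  9.7] gw 0.11 91.0 q [-0.54  0.75  1.06 -0.    1.33  0.95]
(639.1, -150.1, 186, -0.2) -> [ 0.75 -9.58 -4.99] turn z -84.7
[0.04584762 1.01834666 1.17553331]
```

Torque 1.18 N m: c is at its stop. Now b.

>>> step_arm:
  increments:
    - [[0,0,0],[0,0,0],40]
    - [[0,0,0],[0,0,0],40]
    - [[0,0,-3],[0,0,0],40]
    - [[0,0,-5],[0,0,-10],40]
    - [[0.3,-4,-5],[0,0,-20],40]
    - [[0.7,-8,-5],[0,0,-30],40]
    - [[0.75,-9.6,-5],[0,0,-40],40]
    - [[0.75,-9.6,-5],[0,0,-50],40]

```text
time_s: 44.42
eef_pos: [639.5, -148.2, 184.3]
ee_rot: [-0.0, 0.886, 0.464, 0.0]
force: [0.1, -0.4, -0.2]
grip_width: 0.401
grip_force: 0.0
```

>>> step_arm:
  increments:
    - [[0,0,0],[0,0,-10],40]
    - [[0,0,0],[0,0,-20],40]
    - [[0,0,0],[0,0,-30],40]
    - [[0,0,0],[0,0,-34.9],40]
    - [[0,0,0],[0,0,-34.9],40]
    - [[0,0,0],[0,0,-34.9],40]

```text
time_s: 45.18
eef_pos: [639.4, -149.7, 184.2]
ee_rot: [-0.0, 0.709, 0.705, 0.0]
force: [-0.2, 0.1, -0.3]
grip_width: 0.401
grip_force: 0.0
```

```bash
python3 -c "
from h import *
go((639.1,-150.1,136,-0.2))"
```

```text
t 45.17 at [ 639.4 -149.7  184.2] yaw -0.3 tilt [-0.  0. -1.] F [-0.2  0.1 -0.3] gw 0.401 0.0 q [-0.41  0.64  1.12  0.    1.38 -0.4 ]
(639.1, -150.1, 136, -0.2) -> [-0.04 -0.03  4.82] turn z -0.1
```

>>> step_arm:
  increments:
    - [[0,0,2],[0,0,0],40]
    - [[0,0,4],[0,0,0],40]
    - [[0,0,4.7],[0,0,0],40]
    - [[0,0,4.7],[0,0,0],40]
    - [[0,0,4.7],[0,0,0],20]
    - [[0,0,4.7],[0,0,0],3]
    - [[0,0,4.7],[0,0,0],3]
    - [[0,0,4.7],[0,0,0],3]

```text
time_s: 46.18
eef_pos: [639.3, -149.8, 138.5]
ee_rot: [0.0, 0.708, 0.706, -0.0]
force: [-4.7, 0.7, 5.2]
grip_width: 0.115
grip_force: 89.3
```

>>> step_arm:
  increments:
    - [[0,0,0],[0,0,10.6],3]
    - [[0,0,0],[0,0,21],3]
    - [[0,0,0.05],[0,0,32],3]
    - [[0,0,0.1],[0,0,42],3]
    - [[0,0,0.1],[0,0,53],3]
    - [[0,0,0.15],[0,0,63],3]
    - [[0,0,0.2],[0,0,71],3]
    - [[0,0,0.2],[0,0,77],3]

```text
time_s: 47.18
eef_pos: [639.7, -150.2, 136.9]
ee_rot: [0.001, 0.994, 0.11, 0.001]
force: [-2.1, -0.1, 6.2]
grip_width: 0.11
grip_force: 89.5
```

>>> step_arm:
  increments:
    - [[0,0,0.05],[0,0,3],3]
    - [[0,0,0.05],[0,0,5],3]
    - [[0,0,0.05],[0,0,7],3]
    - [[0,0,0.05],[0,0,8],3]
    - [[0,0,0.05],[0,0,8],3]

```text
time_s: 47.8
eef_pos: [639.7, -150.2, 136.8]
ee_rot: [0.001, 0.999, 0.043, 0.001]
force: [-3.1, -0.8, 8.7]
grip_width: 0.109
grip_force: 91.3
```

```bash
python3 -c "
from h import *
go((527.7,-247.1,186,-0.2)); print(ctrl.sense()['wrist_torque'])"
```

```text
t 47.8 at [ 639.7 -150.2  136.8] yaw -85.1 tilt [ 0.002 -0.002 -1.   ] F [-3.1 -0.8  8.7] gw 0.109 91.3 q [-0.41  0.68  1.18 -0.    1.28  1.08]
(527.7, -247.1, 186, -0.2) -> [-11.98   8.7   -4.92] turn z -84.9
[-0.20771352  0.63680103  1.03166981]
```

Torque 1.03 N m: b is at its stop. Finally d.

>>> step_arm:
  increments:
    - [[0,0,0],[0,0,0],40]
    - [[0,0,0],[0,0,0],40]
    - [[0,0,-3],[0,0,0],40]
    - [[0,0,-5],[0,0,-10],40]
    - [[-4,3,-5],[0,0,-20],40]
    - [[-8,6,-5],[0,0,-30],40]
    - [[-12,8.7,-5],[0,0,-40],40]
    - [[-12,8.7,-5],[0,0,-50],40]

```text
time_s: 48.8
eef_pos: [525.3, -248.4, 185.0]
ee_rot: [-0.0, 0.887, 0.461, -0.0]
force: [0.6, 0.7, 0.1]
grip_width: 0.399
grip_force: 0.0
```

>>> step_arm:
  increments:
    - [[0,0,0],[0,0,-10],40]
    - [[0,0,0],[0,0,-20],40]
    - [[0,0,0],[0,0,-30],40]
    - [[0,0,0],[0,0,-34.9],40]
    - [[0,0,0],[0,0,-34.9],40]
    - [[0,0,0],[0,0,-34.9],40]

```text
time_s: 49.55
eef_pos: [527.1, -246.5, 184.7]
ee_rot: [-0.0, 0.709, 0.705, 0.0]
force: [-0.5, -0.4, -0.6]
grip_width: 0.4
grip_force: 0.0
```

```bash
python3 -c "
from h import *
go((527.8,-247.1,136,-0.2))"
```

```text
t 49.55 at [ 527.1 -246.5  184.7] yaw -0.4 tilt [-0.  0. -1.] F [-0.5 -0.4 -0.6] gw 0.4 0.0 q [-0.64  0.47  1.39  0.    1.28 -0.63]
(527.8, -247.1, 136, -0.2) -> [-0.06  0.07  4.87] turn z -0.2
```

>>> step_arm:
  increments:
    - [[-0.1,0.1,2],[0,0,0],40]
    - [[-0.1,0.1,4],[0,0,0],40]
    - [[-0.1,0.1,4.8],[0,0,0],40]
    - [[-0.1,0.1,4.8],[0,0,0],40]
    - [[-0.1,0.1,4.8],[0,0,0],20]
    - [[-0.1,0.1,4.8],[0,0,0],3]
    - [[-0.1,0.1,4.8],[0,0,0],3]
    - [[-0.1,0.1,4.8],[0,0,0],3]

```text
time_s: 50.55
eef_pos: [528.1, -247.7, 137.9]
ee_rot: [0.0, 0.709, 0.705, -0.0]
force: [-4.0, 0.8, 6.0]
grip_width: 0.11
grip_force: 88.6
```

>>> step_arm:
  increments:
    - [[0,0,0],[0,0,10.6],3]
    - [[0,0,0],[0,0,21],3]
    - [[0,0,0.05],[0,0,32],3]
    - [[0,0,0.1],[0,0,42],3]
    - [[0,0,0.1],[0,0,53],3]
    - [[0,0,0.15],[0,0,63],3]
    - [[0,0,0.2],[0,0,71],3]
    - [[0,0,0.2],[0,0,77],3]

```text
time_s: 51.55
eef_pos: [527.5, -247.4, 136.3]
ee_rot: [0.0, 0.994, 0.109, -0.001]
force: [-8.4, 3.1, 11.1]
grip_width: 0.107
grip_force: 89.4
```

>>> step_arm:
  increments:
    - [[0,0,0.05],[0,0,3],3]
    - [[0,0,0.05],[0,0,5],3]
    - [[0,0,0.05],[0,0,7],3]
    - [[0,0,0.05],[0,0,8],3]
    - [[0,0,0.05],[0,0,8],3]

```text
time_s: 52.18
eef_pos: [527.6, -247.3, 136.1]
ee_rot: [0.0, 0.999, 0.043, -0.001]
force: [-9.5, 5.1, 12.7]
grip_width: 0.11
grip_force: 91.4
```

```bash
python3 -c "
from h import *
go((527.7,-247.1,186,-84)); print(ctrl.sense()['wrist_torque'])"
```

```text
t 52.17 at [ 527.6 -247.3  136.1] yaw -85.1 tilt [-0.001 -0.001 -1.   ] F [-9.5  5.1 12.7] gw 0.11 91.4 q [-0.64  0.52  1.44 -0.    1.17  0.85]
(527.7, -247.1, 186, -84) -> [ 0.01 -0.02 -4.99] turn z -1.1
[0.65652052 1.59689865 1.14803171]
```

>>> step_arm:
  increments:
    - [[0,0,0],[0,0,0],40]
    - [[0,0,0],[0,0,0],40]
    - [[0,0,-3],[0,0,0],40]
    - [[0,0,-7],[0,0,0],40]
    - [[-5,0,-12],[0,0,0],40]
    - [[-11,0,-12],[0,0,0],40]
    - [[-17,0,-12],[0,0,0],40]
    - [[-17,0,-12],[0,0,0],40]

```text
time_s: 53.18
eef_pos: [356.3, -261.6, 254.7]
ee_rot: [0.0, 0.999, 0.039, 0.0]
force: [0.8, -0.3, 1.2]
grip_width: 0.403
grip_force: 0.0
```

```bash
python3 -c "
from h import *
go((527.7,-247.1,186,-84))
s=cap('scene'); crop(s,(235,160,425,300),4.2,'pics/p10.png')"
```

```text
t 53.17 at [ 356.3 -261.6  254.7] yaw -85.5 tilt [ 0.    -0.001 -1.   ] F [ 0.8 -0.3  1.2] gw 0.403 0.0 q [-0.9   0.11  1.69 -0.    1.34  0.59]
(527.7, -247.1, 186, -84) -> [17.2  -0.1   6.87] turn z -1.5
```

View pics/p10.png

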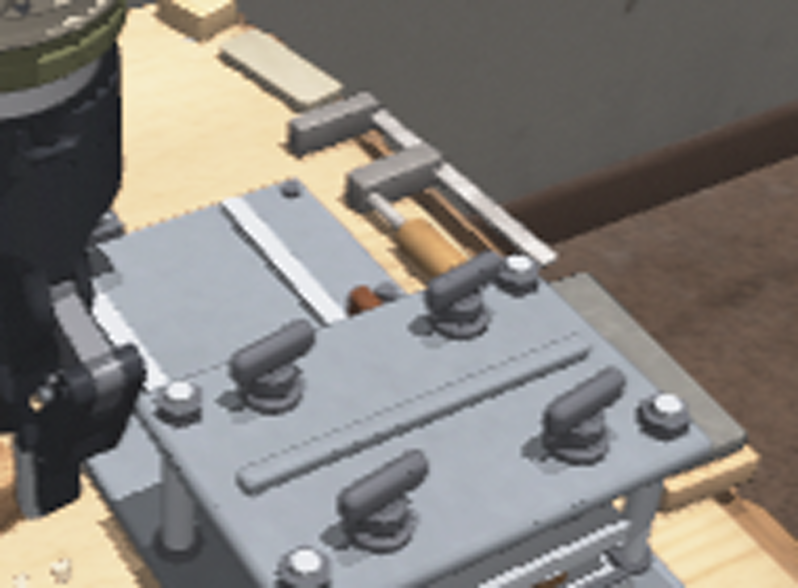

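All four bars show the same near-half-turn angle: a (272,350), b (462,280), c (583,402), d (382,488). The handle at (365,300) is home and the arm is clear of everything. Handing in.

```bash
python3 -c "
from rig import ctrl
print(ctrl.finish_job())"
```

```text
the job is handed in; nothing more can be done
None
```

The job is handed in (no verdict came back): two blanks lie flat in the tray, the tray is at its home stop, the plunger was parked in its side notch, and all four screws were turned crisscross in two rounds to their stops.

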